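# Pack printed brackets into stack-nest trays

### The arm

A 6-joint arm with a two-finger parallel gripper is mounted at the origin on the work surface. World frame = base frame: x ahead of the robot, y to its left, z up, the work surface at z = 0. Lengths are in m, angles in rad, forces in N, time in s.
With the tool pointing down it reaches from about 0.275 to 0.85 m from the base axis. Payload 5.2 kg.
Tool frame: the origin (TCP) lies midway between the tips of the shut fingers; the grasp point (between the pads) lies 19 mm behind it (manip.hold_point_z is the distance from the TCP to the grasp point, in m); z points along the fingers, y is the direction in which the jaws open and shut (so a half turn about z gives the same grasp; the last joint's range is limited). The gripper opens to 85 mm and grips with 20 to 120 N. Pads are 22 mm wide; open, the fingers measure 114 mm over their backs; the gripper's body (76 mm by 85 mm) begins 54 mm behind the grasp point. The pads swing forward as they close: fully open they stand 13 mm farther back than shut.
Start: joints at [1.098, 0.259, 1.535, -0, 1.348, -0.203], TCP at [0.147, 0.53, 0.231] pointing down, gripper open.
Joint ranges: [-3.14, 3.14], [-0.91, 2.08], [0.19, 2.58], [-1.22, 4.36], [0.22, 2.71], [-3.12, 3.12]. Speed limits (rad/s): [2.57, 2.57, 3.14, 3.14, 3.14, 3.14].

### API

Orientations are given as a 3x3 rotation matrix whose columns are the frame's x, y, z axes.
In Python, from station import manip gives the robot as it stands.
- The arm moves only by the tool arm_command, never from a script. Its argument "motion" is a list of rows, each a list of 3 entries, a list of its own where there are three numbers: the finger opening in cm, from 0 to 8.54, then the shift along the tool's x, y, z in cm, then the turn about the tool's z in degrees. A call has 1 to 20 rows; each row is the pose to reach, as a shift and turn from the pose commanded when the call began, along the tool's axes at that moment; what a row does not reach only later rows make up. A row lasts 1/10 s, in which the tool goes at most 50 mm and 8.59 degrees, less where a joint would pass 70% of its speed; a pose out of reach is approached as far as the arm can. A call with a gripper value outside its range is refused whole. The fingers move at their own pace and stop on an object; "squeeze" is the grip in N (left out, the last holds). Time passes only in rows, so rows that repeat a pose let the fingers close. It gives the time, the measured TCP pose, the force and the opening at its end, in the units of the state.
- manip.get_obs(): the state, without advancing time (a new reading comes with each control period).
- manip.read_camera(name): name is "scene" or "top"; returns a dict with "frame" (384x512x3 uint8, red, green, blue), "fx", "fy", "cx", "cy" (pixels), "extrinsics" (4x4, takes a point from camera to world coordinates). Camera axes: x right, y down, z forward; pixel columns grow to the right and rows downward; lengths in m; the calibration is good to about 2 mm. A picture is of the moment at which its call begins. There is no depth.
- manip.close_job(): hands the job in, once; it reports no verdict.
The state is a dict: "clock": time; "joint_positions": joint angles; "joint_vel": joint speeds; "tau": joint torques, N m; "position": TCP position; "eef_rot": TCP orientation; "contact_force": force on the tool from outside, world axes, zero at the start; "torque": the same for the moment, N m; "opening": finger opening in m.
Only numpy, scipy, OpenCV 4.12 (cv2) and the standard library are available. Lean on these libraries where they do the work, as an engineer would, in place of code of your own. Each camera call takes 0.05 s, during which the arm holds its last target.

### The job

Lever the storage box's tight lid up with the scraper's blade in the notch (never prise at the shut lid with bare fingers), swing it open past upright or nearly so and leave it open, and lay the scraper back in its rest. Put one bracket from the box, standing upright, into every loose tray, and stack all those trays squarely on the clamped bottom tray, each turned so that it stacks on the one below instead of nesting. Brackets left over stay in the box; leave the other printed models where they are.

Things in the scene. Friction and masses are not known exactly. Their poses are not given: they have to be found in the camera images.
- box: pale grey box, fixed, 130 (x) x 200 (y) x 70 mm high without lid, walls 6, floor 5 mm thick; origin at the centre of its underside, z up, front looks to its -x. In the middle of the front wall's rim, right under the lid, a pry notch outlined in yellow, open to the front (a yellow strip on the lid marks it): 60 mm wide (y -30 to +30), 10 mm high (z 60 to 70 mm)
- lid (a joint): angle of the box's dark flat lid (130 x 200 x 8 mm), rad: 0 shut, 1.57 upright, stop at 1.9. The hinge runs along the box's y at x = +65, z = 70 mm (box frame); the front edge lifts. Flush with the box all round. Stiff hinge: the lid stays at any angle; about 1.4 N lifts its front edge
- lid_edge (a point): middle of the lid's front edge, at its lower face (over the notch when shut)
- scraper_grip (a point): scraper, loose, 0.14 kg: red handle 100 x 22 wide x 24 mm thick, steel blade 32 wide x 2.5 mm thick. Site at mid-width and mid-thickness of the handle, near the mass centre; x points along the tool to the blade, z up (blade flat). Handle from 75 mm behind the point to 25 mm ahead; the blade's end is 145 mm ahead, level with the point
- scraper_tip (a point): middle of the scraper blade's end
- rest_grip (a point): where scraper_grip lies when the scraper is in its rest, 42 mm over the bench (it starts there); x as the blade points. The rest is black, fixed, foot 190 x 70 mm; a rear fork (30 mm wide, bed 30 mm high) carries the handle 55 mm behind this point, a front fork (40 mm wide, bed 40.5 mm high) the blade 90 mm ahead; prongs stand 10 mm above the beds
- base_mid (a point): bottom tray, grey with an ORANGE end, same shape and size as the loose trays, clamped on an aluminium board (176 x 92 x 12 mm) fixed to the bench; already holds a bracket. Site at the tray's centre, 37 mm over the bench, x towards its orange end
- tray_a_mid (a point): loose stack-nest tray, blue with an ORANGE +x end, 150 (x) x 66 (y) x 50 mm high, 0.16 kg; may be absent. Site at its centre, 25 mm over its underside, z up; starts upright at any yaw. Upper 28 mm: collar, outside plain at mid-length (44 mm long, a good grip across the 66 mm), inside 142 x 58 mm; below: tub, outside 136 x 52, inside 130 x 46 mm, floor 3 mm thick
- tray_b_mid (a point): as tray_a. Feet (14 mm long) under both long sides at x = +56 and -32 mm; the collar has full-depth open slots at x = +56 and -32 mm, and saddles in its rim, 6 mm deep, at x = -56 and +32 mm (all 20 mm long)
- tray_c_mid (a point): as tray_a. On a tray with its orange end at the SAME end, the feet slide down the slots and it nests (25 mm higher, onto the bracket inside); turned half a turn (orange ends opposite) the feet drop into the saddles and it stacks 44 mm higher, with 3 mm play each way
- bracket_1_mid (a point): amber printed bracket, loose, 0.05 kg, 34 mm high: foot 70 (x) x 34 (y) x 6 mm, upright web 20 (x) x 30 (y) mm in its middle. Site on its vertical axis, 17 mm over its underside, z up. Starts standing in the box, length along the box's x, in one of three places side by side 58 mm apart; best gripped across the web's 20 mm
- bracket_2_mid (a point): white printed bracket, loose, 0.05 kg, 34 mm high: foot 70 (x) x 34 (y) x 6 mm, upright web 20 (x) x 30 (y) mm in its middle. Site on its vertical axis, 17 mm over its underside, z up. Starts standing in the box, length along the box's x, in one of three places side by side 58 mm apart; best gripped across the web's 20 mm
- bracket_3_mid (a point): magenta printed bracket, loose, 0.05 kg, 34 mm high: foot 70 (x) x 34 (y) x 6 mm, upright web 20 (x) x 30 (y) mm in its middle. Site on its vertical axis, 17 mm over its underside, z up. Starts standing in the box, length along the box's x, in one of three places side by side 58 mm apart; best gripped across the web's 20 mm
- tower: white printed two-legged tower, 155 mm high, bystander; origin at its underside
- hexring: green printed hexagon ring, 100 mm across, bystander; origin at its underside
- shell: dark grey printed half-round shell, 120 mm long, bystander; origin at its underside
Not all that is in view belongs to the job. What is shaped like the part that bears tray_b_mid but green is not meant.

How it is judged:
On the way, in this order (a step that is already met when the one before it is completed fails the run):
1. the lid is levered up with the scraper (0.2 rad or more while the scraper bears on it) (value of joint lid above 0.2 rad and contact force between scraper and lid above 0.1 N), for 0.05 s.
2. the lid is swung open (beyond 1.3 rad) (value of joint lid above 1.3 rad), for 0.2 s.
At the end, for the whole second after the job is handed in: All loose trays seated in the stack (44 mm +-3 per level, sideways 12 mm, tilt 0.05, yaw 0.09 rad), at rest, each with a bracket upright (0.2 rad) on its floor; spare brackets in the box; lid open beyond 1.3 rad; scraper in its rest (20 mm sideways, 6 mm in height, tilt 0.1 rad) (horizontal distance between each of tray_a_mid, tray_b_mid, tray_c_mid and base_mid below 0.012 m and angle between each of tray_a_mid, tray_b_mid, tray_c_mid's own z axis and vertical below 0.05 rad and angle between the x axis of each of tray_a_mid, tray_b_mid, tray_c_mid and the x axis of base_mid, either way round below 0.09 rad and (z of tray_a_mid in the frame of base_mid between 0.041 and 0.047 m or z of tray_a_mid in the frame of base_mid between 0.085 and 0.091 m or z of tray_a_mid in the frame of base_mid between 0.129 and 0.135 m) and linear speed of each of tray_a, tray_b, tray_c below 0.02 m/s and (z of tray_b_mid in the frame of base_mid between 0.041 and 0.047 m or z of tray_b_mid in the frame of base_mid between 0.085 and 0.091 m or z of tray_b_mid in the frame of base_mid between 0.129 and 0.135 m) and (z of tray_c_mid in the frame of base_mid between 0.041 and 0.047 m or z of tray_c_mid in the frame of base_mid between 0.085 and 0.091 m or z of tray_c_mid in the frame of base_mid between 0.129 and 0.135 m) and ((x of bracket_1_mid in the frame of tray_a_mid between -0.04 and 0.04 m and y of bracket_1_mid in the frame of tray_a_mid between -0.02 and 0.02 m and z of bracket_1_mid in the frame of tray_a_mid between -0.015 and 0.005 m and angle between bracket_1_mid's own z axis and vertical below 0.2 rad) or (x of bracket_2_mid in the frame of tray_a_mid between -0.04 and 0.04 m and y of bracket_2_mid in the frame of tray_a_mid between -0.02 and 0.02 m and z of bracket_2_mid in the frame of tray_a_mid between -0.015 and 0.005 m and angle between bracket_2_mid's own z axis and vertical below 0.2 rad) or (x of bracket_3_mid in the frame of tray_a_mid between -0.04 and 0.04 m and y of bracket_3_mid in the frame of tray_a_mid between -0.02 and 0.02 m and z of bracket_3_mid in the frame of tray_a_mid between -0.015 and 0.005 m and angle between bracket_3_mid's own z axis and vertical below 0.2 rad)) and ((x of bracket_1_mid in the frame of tray_b_mid between -0.04 and 0.04 m and y of bracket_1_mid in the frame of tray_b_mid between -0.02 and 0.02 m and z of bracket_1_mid in the frame of tray_b_mid between -0.015 and 0.005 m and angle between bracket_1_mid's own z axis and vertical below 0.2 rad) or (x of bracket_2_mid in the frame of tray_b_mid between -0.04 and 0.04 m and y of bracket_2_mid in the frame of tray_b_mid between -0.02 and 0.02 m and z of bracket_2_mid in the frame of tray_b_mid between -0.015 and 0.005 m and angle between bracket_2_mid's own z axis and vertical below 0.2 rad) or (x of bracket_3_mid in the frame of tray_b_mid between -0.04 and 0.04 m and y of bracket_3_mid in the frame of tray_b_mid between -0.02 and 0.02 m and z of bracket_3_mid in the frame of tray_b_mid between -0.015 and 0.005 m and angle between bracket_3_mid's own z axis and vertical below 0.2 rad)) and ((x of bracket_1_mid in the frame of tray_c_mid between -0.04 and 0.04 m and y of bracket_1_mid in the frame of tray_c_mid between -0.02 and 0.02 m and z of bracket_1_mid in the frame of tray_c_mid between -0.015 and 0.005 m and angle between bracket_1_mid's own z axis and vertical below 0.2 rad) or (x of bracket_2_mid in the frame of tray_c_mid between -0.04 and 0.04 m and y of bracket_2_mid in the frame of tray_c_mid between -0.02 and 0.02 m and z of bracket_2_mid in the frame of tray_c_mid between -0.015 and 0.005 m and angle between bracket_2_mid's own z axis and vertical below 0.2 rad) or (x of bracket_3_mid in the frame of tray_c_mid between -0.04 and 0.04 m and y of bracket_3_mid in the frame of tray_c_mid between -0.02 and 0.02 m and z of bracket_3_mid in the frame of tray_c_mid between -0.015 and 0.005 m and angle between bracket_3_mid's own z axis and vertical below 0.2 rad)) and ((x of bracket_1_mid in the frame of tray_a_mid between -0.04 and 0.04 m and y of bracket_1_mid in the frame of tray_a_mid between -0.02 and 0.02 m and z of bracket_1_mid in the frame of tray_a_mid between -0.015 and 0.005 m and angle between bracket_1_mid's own z axis and vertical below 0.2 rad) or (x of bracket_1_mid in the frame of tray_b_mid between -0.04 and 0.04 m and y of bracket_1_mid in the frame of tray_b_mid between -0.02 and 0.02 m and z of bracket_1_mid in the frame of tray_b_mid between -0.015 and 0.005 m and angle between bracket_1_mid's own z axis and vertical below 0.2 rad) or (x of bracket_1_mid in the frame of tray_c_mid between -0.04 and 0.04 m and y of bracket_1_mid in the frame of tray_c_mid between -0.02 and 0.02 m and z of bracket_1_mid in the frame of tray_c_mid between -0.015 and 0.005 m and angle between bracket_1_mid's own z axis and vertical below 0.2 rad) or (x of bracket_1_mid in the frame of box between -0.06 and 0.06 m and y of bracket_1_mid in the frame of box between -0.095 and 0.095 m and z of bracket_1_mid in the frame of box between 0 and 0.06 m)) and ((x of bracket_2_mid in the frame of tray_a_mid between -0.04 and 0.04 m and y of bracket_2_mid in the frame of tray_a_mid between -0.02 and 0.02 m and z of bracket_2_mid in the frame of tray_a_mid between -0.015 and 0.005 m and angle between bracket_2_mid's own z axis and vertical below 0.2 rad) or (x of bracket_2_mid in the frame of tray_b_mid between -0.04 and 0.04 m and y of bracket_2_mid in the frame of tray_b_mid between -0.02 and 0.02 m and z of bracket_2_mid in the frame of tray_b_mid between -0.015 and 0.005 m and angle between bracket_2_mid's own z axis and vertical below 0.2 rad) or (x of bracket_2_mid in the frame of tray_c_mid between -0.04 and 0.04 m and y of bracket_2_mid in the frame of tray_c_mid between -0.02 and 0.02 m and z of bracket_2_mid in the frame of tray_c_mid between -0.015 and 0.005 m and angle between bracket_2_mid's own z axis and vertical below 0.2 rad) or (x of bracket_2_mid in the frame of box between -0.06 and 0.06 m and y of bracket_2_mid in the frame of box between -0.095 and 0.095 m and z of bracket_2_mid in the frame of box between 0 and 0.06 m)) and ((x of bracket_3_mid in the frame of tray_a_mid between -0.04 and 0.04 m and y of bracket_3_mid in the frame of tray_a_mid between -0.02 and 0.02 m and z of bracket_3_mid in the frame of tray_a_mid between -0.015 and 0.005 m and angle between bracket_3_mid's own z axis and vertical below 0.2 rad) or (x of bracket_3_mid in the frame of tray_b_mid between -0.04 and 0.04 m and y of bracket_3_mid in the frame of tray_b_mid between -0.02 and 0.02 m and z of bracket_3_mid in the frame of tray_b_mid between -0.015 and 0.005 m and angle between bracket_3_mid's own z axis and vertical below 0.2 rad) or (x of bracket_3_mid in the frame of tray_c_mid between -0.04 and 0.04 m and y of bracket_3_mid in the frame of tray_c_mid between -0.02 and 0.02 m and z of bracket_3_mid in the frame of tray_c_mid between -0.015 and 0.005 m and angle between bracket_3_mid's own z axis and vertical below 0.2 rad) or (x of bracket_3_mid in the frame of box between -0.06 and 0.06 m and y of bracket_3_mid in the frame of box between -0.095 and 0.095 m and z of bracket_3_mid in the frame of box between 0 and 0.06 m)) and value of joint lid above 1.3 rad and horizontal distance between scraper_grip and rest_grip below 0.02 m and z of scraper_grip in the frame of rest_grip between -0.006 and 0.006 m and angle between scraper_grip's own z axis and vertical below 0.1 rad); the robot touches nothing.
It fails at once if fingers push on the lid before it has been levered up (below 0.15 rad) (contact force between the fingers and lid above 1 N and value of joint lid below 0.15 rad).
It fails at once if the tower is moved more than 30 mm (distance of tower from where it was at the start of the episode above 0.03 m).
It fails at once if the hexring is moved more than 30 mm (distance of hexring from where it was at the start of the episode above 0.03 m).
It fails at once if the shell is moved more than 30 mm (distance of shell from where it was at the start of the episode above 0.03 m).
Of tray_a, tray_b, tray_c only 2 to 3 are there at a start; the rules pass over those that are not, and their reading is None.
At some moment in a run one of tray_a, tray_b, tray_c may be knocked a few centimetres aside while the robot is not near it.
It also fails if it takes over 210 s, if anything falls off the work surface, if the arm or the gripper's body presses on something with over 40 N, if the wrist force passes 120 N, or if a joint passes its speed limit or range.

## Working session

There is one attempt and no reset: what is moved stays moved. The work goes in short steps, Python scripts to look and compute and a tool call to move; the robot and the scene stay as the last step left them, time stands still between calls to the robot, and variables do not carry over. Pictures are saved under pics/ and viewed, and the job is handed in when it is done.

Besides the shell and the picture viewer there is one more tool, called after "Request:" as name(argument=value, ...), one argument or row to a line, values as JSON. arm_command: Moves the arm, as the interface text tells. Its arguments: {"type":"object","properties":{"motion":{"type":"array","items":{"type":"array"}},"squeeze":{"type":"number"}},"required":["motion"]}

```bash
ls; mkdir -p pics; python3 - <<'E'
from station import manip
import cv2,numpy as np
print(manip.get_obs(), manip.hold_point_z)
for n in("scene","top"):
    c=manip.read_camera(n); cv2.imwrite(f"pics/{n}0.png",cv2.resize(c["frame"][:,:,::-1],None,fx=1.5,fy=1.5,interpolation=cv2.INTER_CUBIC))
    print(n,c["fx"],c["fy"],c["cx"],c["cy"],np.round(c["extrinsics"],4).tolist())
E
```

```text
pics
{'clock': 0.0, 'joint_positions': array([ 1.09820106e+00,  2.59340314e-01,  1.53605305e+00, -7.19849341e-06,
        1.34797144e+00, -2.02810192e-01]), 'joint_vel': array([ 1.06198787e-03, -1.20717792e-04,  5.57885206e-04,  3.33051858e-04,
        2.67021738e-04,  5.07504321e-05]), 'tau': array([-3.71876777e-04, -4.46016741e+01, -2.90567404e+01, -4.82149990e-04,
        1.17002890e-02, -2.21297165e-05]), 'position': array([0.14633998, 0.52965266, 0.23048817]), 'eef_rot': array([[-9.63828487e-01,  2.66522058e-01, -8.00427691e-04],
       [ 2.66523030e-01,  9.63827253e-01, -1.58109724e-03],
       [ 3.50076731e-04, -1.73723898e-03, -9.99998430e-01]]), 'contact_force': array([-0.41614263,  0.1752996 , -0.50146668]), 'torque': array([0.002269  , 0.01401534, 0.0365107 ]), 'opening': 0.08554634089122225} 0.0187
scene 438.76578783033125 438.76578783033125 256.88593996188763 192.21176436375984 [[0.3579, 0.737, -0.5733, 1.3622], [0.9338, -0.2813, 0.2213, -0.2365], [0.0019, -0.6145, -0.7889, 1.1123], [0.0, 0.0, 0.0, 1.0]]
top 406.42249890504706 406.42249890504706 252.24755828912646 192.2230152016927 [[0.0084, -0.9881, 0.1537, 0.4432], [-0.9999, -0.0071, 0.009, 0.0444], [-0.0078, -0.1537, -0.9881, 1.2409], [0.0, 0.0, 0.0, 1.0]]
```

View pics/scene0.png

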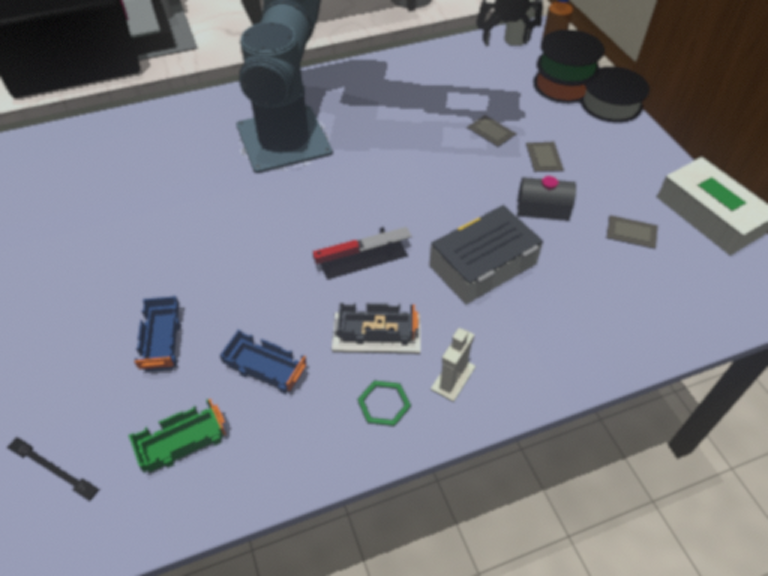

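View pics/top0.png

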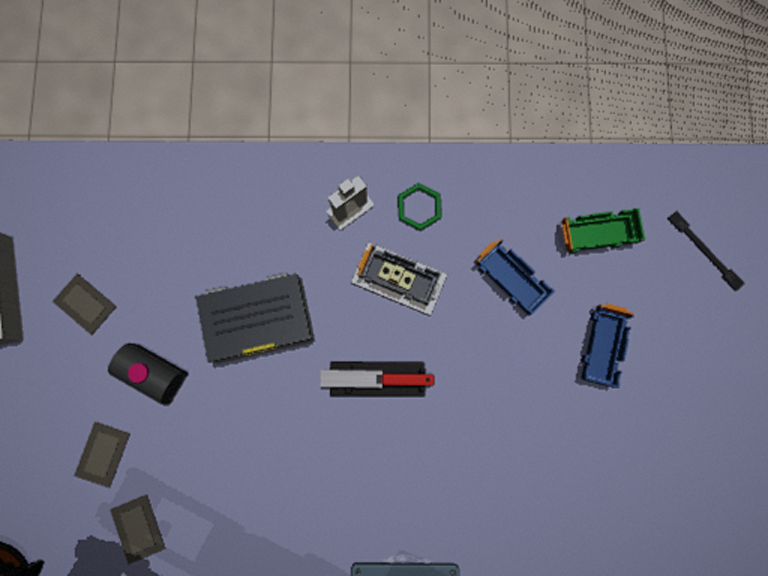

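The pictures show two blue trays at top px (513,278) and (605,345), and a green decoy at (600,230). The clamped tray is at (398,278), the box at (255,318), and the scraper in its rest at (378,380). The tower, hexring and shell are at (350,203), (420,205) and (148,373). I'll look at enlarged crops next.

```bash
cat > h.py <<'E'
from station import manip
import cv2,numpy as np
def cam(n):
    return manip.read_camera(n)
def p2w(c,u,v,z):  # native pixel -> world at height z
    E=c["extrinsics"]; d=E[:3,:3]@np.array([(u-c["cx"])/c["fx"],(v-c["cy"])/c["fy"],1]); o=E[:3,3]
    return o+d*(z-o[2])/d[2]
def w2p(c,P):
    E=c["extrinsics"]; q=(np.atleast_2d(P)-E[:3,3])@E[:3,:3]
    return np.c_[q[:,0]/q[:,2]*c["fx"]+c["cx"],q[:,1]/q[:,2]*c["fy"]+c["cy"]]
def crop(c,u0,v0,w,h,s,name,lines=()):
    im=cv2.resize(c["frame"][v0:v0+h,u0:u0+w,::-1],None,fx=s,fy=s,interpolation=cv2.INTER_CUBIC)
    for L in lines:
        p=((w2p(c,L)-[u0,v0]+.5)*s).astype(int)
        cv2.polylines(im,[p.reshape(-1,1,2)],False,(0,255,255),1)
    # ticks
    for u in range(u0-u0%10+10,u0+w,10): cv2.line(im,((u-u0)*s,0),((u-u0)*s,10 if u%50 else 22),(255,255,255),1); 
    for u in range(u0-u0%50+50,u0+w,50): cv2.putText(im,str(u),((u-u0)*s+2,22),0,.4,(255,255,255),1)
    for v in range(v0-v0%10+10,v0+h,10): cv2.line(im,(0,(v-v0)*s),(10 if v%50 else 22,(v-v0)*s),(255,255,255),1)
    for v in range(v0-v0%50+50,v0+h,50): cv2.putText(im,str(v),(2,(v-v0)*s-2),0,.4,(255,255,255),1)
    cv2.imwrite("pics/"+name,im)
E
python3 - <<'E'
from h import *
c=cam("top")
crop(c,120,170,180,110,4,"t1.png")
crop(c,220,110,220,160,3,"t2.png")
c=cam("scene")
crop(c,200,120,180,130,4,"s1.png")
crop(c,80,180,220,150,3,"s2.png")
E
```

```text
(no output)
```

View pics/t1.png

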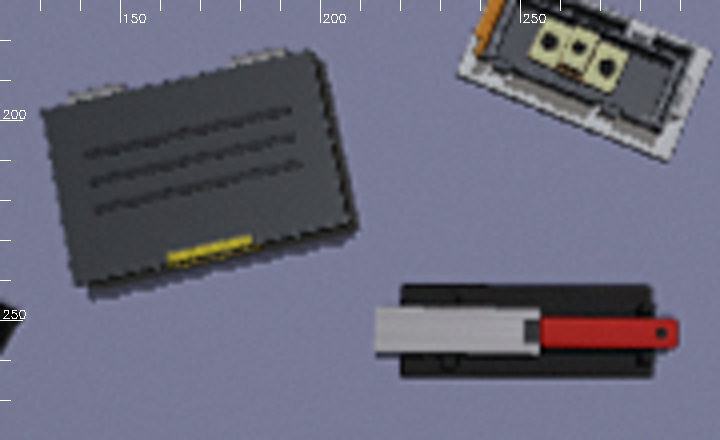

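View pics/t2.png

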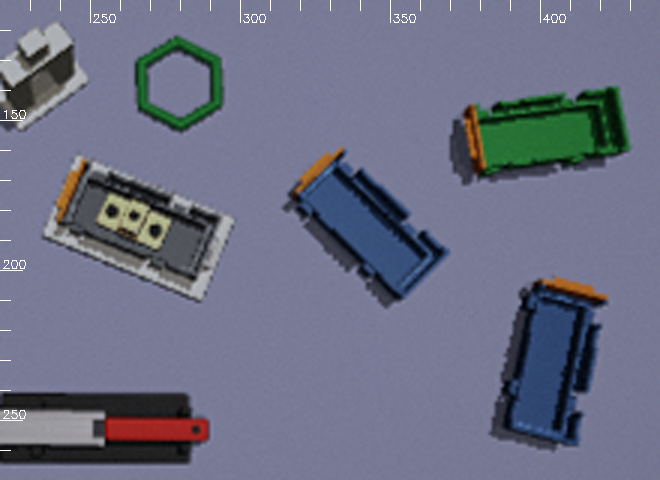

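View pics/s1.png

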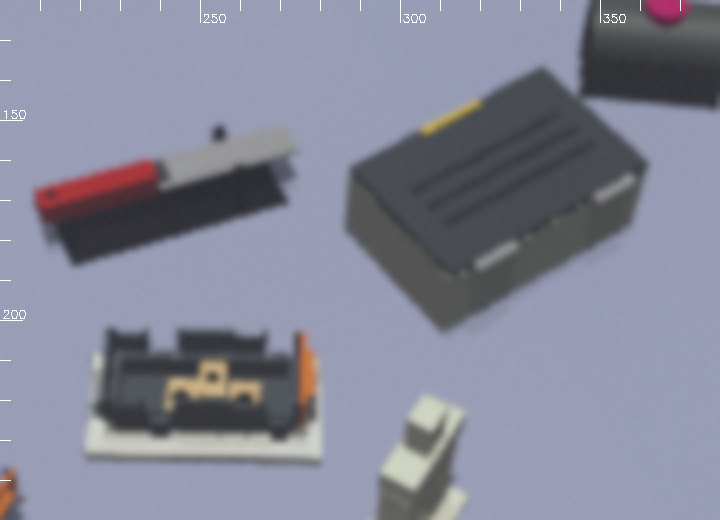

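View pics/s2.png

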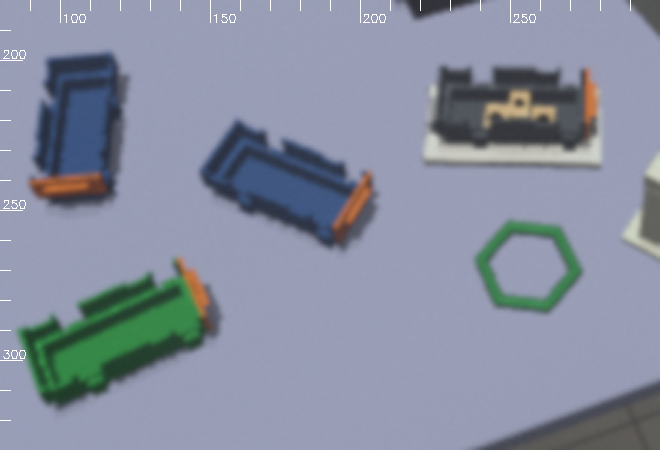

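```bash
cat > fit.py <<'E'
from h import *
from scipy.optimize import least_squares
def world(p,L): 
    c,s=np.cos(p[2]),np.sin(p[2]); L=np.atleast_2d(L)
    return np.c_[p[0]+c*L[:,0]-s*L[:,1],p[1]+s*L[:,0]+c*L[:,1],L[:,2]]
def fit(p0,obs):  # obs: list of (cam, local pts, pixels)
    f=lambda p:np.concatenate([(w2p(c,world(p,L))-px).ravel() for c,L,px in obs])
    r=least_squares(f,p0,loss='soft_l1'); return r.x,np.sqrt(np.mean(f(r.x)**2))
def box(hx,hy,z): return np.array([[-hx,-hy,z],[hx,-hy,z],[hx,hy,z],[-hx,hy,z],[-hx,-hy,z]])
E
cat > m1.py <<'E'
from fit import *
T=cam("top");S=cam("scene")
t1=lambda a:np.array(a)/4+[120,170]-.5+.125*0
t2=lambda a:np.array(a)/3+[220,110]-.5
s1=lambda a:np.array(a)/4+[200,120]-.5
s2=lambda a:np.array(a)/3+[80,180]-.5
# lid: order (-,-),(+,-),(+,+),(-,+)
L=box(.065,.1,.078)[:4]
pb,e=fit([.5,.25,0],[(T,L,t1([(355,228),(322,52),(42,108),(78,285)])),(S,L,s1([(350,170),(452,275),(648,162),(543,66)]))])
print("box",pb,e)
sc,e=fit([.4,.05,1.57],[(T,np.array([[.145,-.016,.0433],[.145,.016,.0433],[-.075,-.011,.054],[-.075,.011,.054]]),t1([(375,307),(375,355),(678,317),(678,348)]))]) 
sc2,e2=fit([.4,.05,1.57],[(T,np.array([[.145,.016,.0433],[.145,-.016,.0433],[-.075,.011,.054],[-.075,-.011,.054]]),t1([(375,355),(375,307),(678,348),(678,317)]))])
print("scr",sc,e,sc2,e2)
E
python3 m1.py
```

```text
box [0.56798261 0.29584526 0.22727351] 0.8746919472970937
scr [0.45194552 0.02258089 1.5740178 ] 0.23558261290523977 [0.45194552 0.02258089 1.5740178 ] 0.23558261290589083
```

```bash
cat >> m1.py <<'E'
def rim(z): return box(.075,.033,z)[:4]
# base: orange end +x
R=rim(.062)
print(T["extrinsics"][:3,3])
ba,e=fit([.6,.05,1.0],[(T,R[[1,2]],t2([(80,157),(58,222)]))]) 
# world guess by orange direction
def guess(o,t,z,h):  # orange end px, other end px
    a=p2w(T,*o,z);b=p2w(T,*t,z);m=(a+b)/2
    return [m[0],m[1],np.arctan2(a[1]-b[1],a[0]-b[0])]
gB=guess(t2((70,190)),t2((208,242)),.062,0)
g1=guess(t2((320,170)),t2((422,276)),.050,0)
g2=guess(t2((573,290)),t2((540,442)),.050,0)
print(gB,g1,g2)
W=lambda p,z:[world(p,box(.075,.033,z)),world(p,[[.075,-.033,z],[.085,0,z],[.075,.033,z]])]
top=[];
top+=W(gB,.062)+[world(gB,box(.088,.046,.012))]+W(g1,.05)+W(g2,.05)
lid=[world(pb,box(.065,.1,.078)),world(pb,box(.065,.1,0.))]
crop(T,220,110,220,160,3,"t3.png",top); crop(S,80,180,220,150,3,"s3.png",top)
crop(S,200,120,180,130,4,"s4.png",lid+top+[world(sc,[[.145,-.016,.042],[.145,.016,.042],[-.075,.011,.042],[-.075,-.011,.042]])])
crop(T,120,170,180,110,4,"t4.png",lid+top)
E
python3 m1.py
```

```text
box [0.56798261 0.29584526 0.22727351] 0.8746919472970937
scr [0.45194552 0.02258089 1.5740178 ] 0.23558261290523977 [0.45194552 0.02258089 1.5740178 ] 0.23558261290589083
[0.44324744 0.04440276 1.24087533]
[np.float64(0.6589659066100874), np.float64(0.015593216588692251), np.float64(1.211513927808312)] [np.float64(0.6559979666395657), np.float64(-0.21423934161646385), np.float64(0.7470540681150558)] [np.float64(0.5165685095704916), np.float64(-0.3909226063778637), np.float64(-0.2597740113883124)]
```

View pics/t3.png

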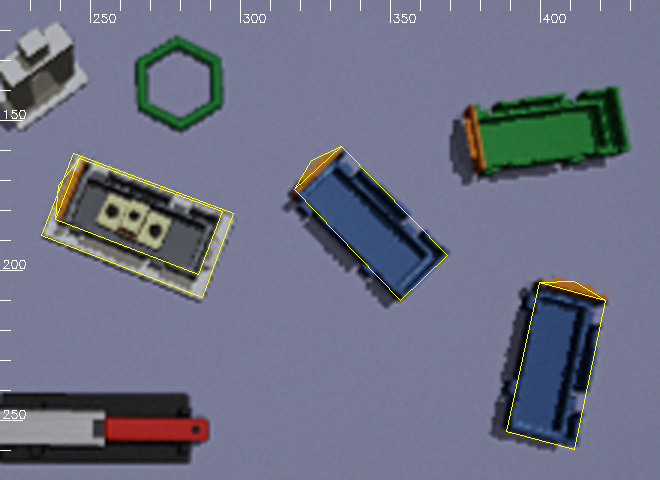

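View pics/s3.png

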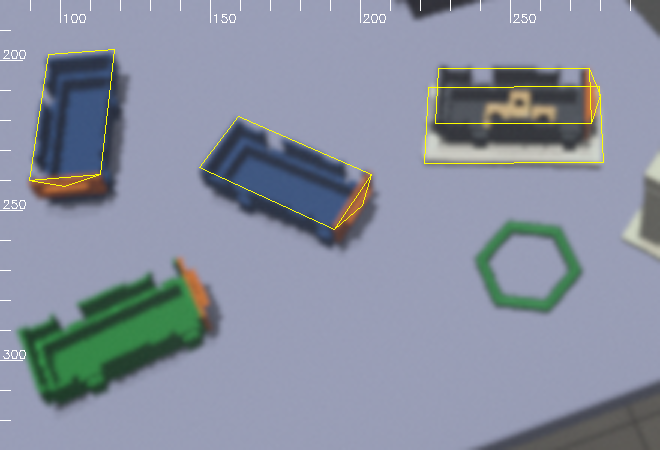

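View pics/s4.png

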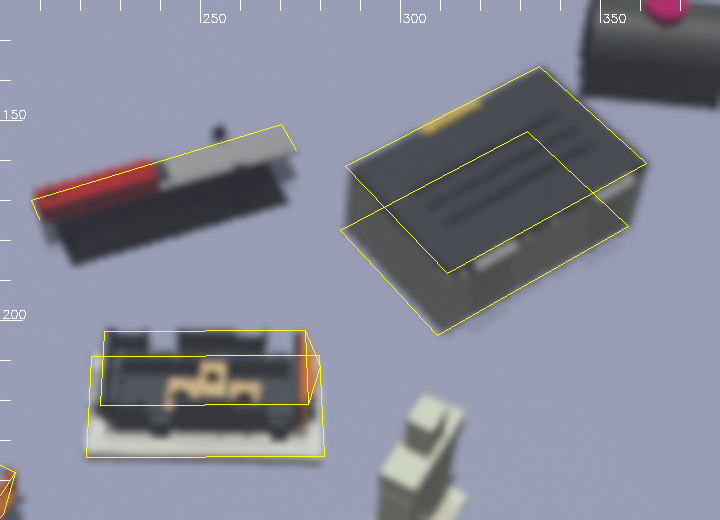

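View pics/t4.png

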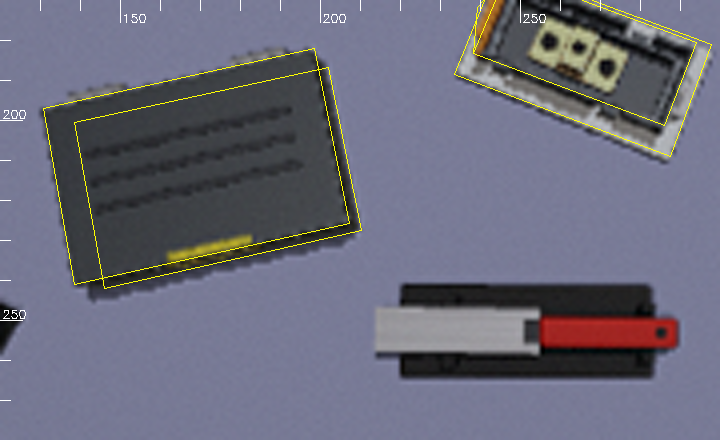

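```bash
cat > go.py <<'E'
import sys; from h import *
def rel(x,y,z,phi_deg):
    o=manip.get_obs(); R=o["eef_rot"]; p=o["position"]
    d=R.T@(np.array([x,y,z])-p)*100
    cur=np.degrees(np.arctan2(R[1,1],R[0,1])); t=(cur-phi_deg+180)%360-180
    print("t=%.2f pos %s phi %.1f open %.3f F %s j %s"%(o["clock"],np.round(p,4),cur,o["opening"],np.round(o["contact_force"],1),np.round(o["joint_positions"],2)))
    print("shift cm",np.round(d,2),"turn",round(t,1))
if __name__=="__main__": rel(*map(float,sys.argv[1:5]))
E
python3 go.py .452 .0226 .12 0
```

```text
t=0.40 pos [0.1465 0.53   0.2312] phi 74.5 open 0.086 F [-0.4  0.2  1.1] j [ 1.1   0.26  1.54  0.    1.35 -0.2 ]
shift cm [-42.97 -40.76  11.13] turn 74.5
```

Request:
arm_command(
  motion=[
    [5,[-43,-40.8,11.1],74.5],
    [5,[-43,-40.8,11.1],74.5],
    [5,[-43,-40.8,11.1],74.5],
    [5,[-43,-40.8,11.1],74.5],
    [5,[-43,-40.8,11.1],74.5],
    [5,[-43,-40.8,11.1],74.5],
    [5,[-43,-40.8,11.1],74.5],
    [5,[-43,-40.8,11.1],74.5],
    [5,[-43,-40.8,11.1],74.5],
    [5,[-43,-40.8,11.1],74.5],
    [5,[-43,-40.8,11.1],74.5],
    [5,[-43,-40.8,11.1],74.5],
    [5,[-43,-40.8,11.1],74.5],
    [5,[-43,-40.8,11.1],74.5],
  ],
)

```text
clock: 1.8
position: [0.4524, 0.0212, 0.1199]
eef_rot: [[0.003, 1.0, -0.001], [1.0, -0.003, 0.0], [0.0, -0.001, -1.0]]
contact_force: [-0.2, 0.9, -0.7]
opening: 0.0503
```

```bash
python3 go.py .452 .0226 .0235 0; python3 -c "
from h import *
crop(cam('top'),200,190,120,100,5,'t5.png')"
```

```text
t=1.80 pos [0.4524 0.0212 0.1199] phi -0.1 open 0.050 F [-0.2  0.9 -0.7] j [-0.2   0.2   1.91  0.    1.03 -0.2 ]
shift cm [ 0.14 -0.03  9.64] turn -0.1
```

View pics/t5.png

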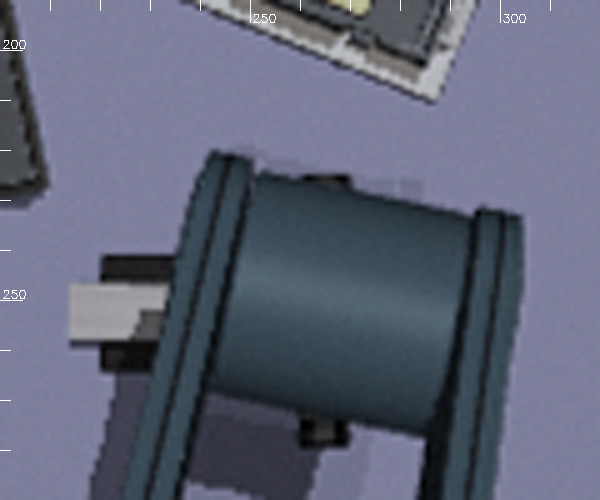

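The arm covers the handle here, but the fingers at (323,430) and (325,180) straddle the handle line, so I'm going down.

Request:
arm_command(
  motion=[
    [5,[0.1,0,3],0],
    [5,[0.1,0,6],0],
    [5,[0.1,0,8.5],0],
    [5,[0.1,0,9.6],0],
    [5,[0.1,0,9.6],0],
    [2,[0.1,0,9.6],0],
    [1.5,[0.1,0,9.6],0],
    [1.5,[0.1,0,9.6],0],
    [1.5,[0.1,0,9.6],0],
    [1.5,[0.1,0,9.6],0],
    [1.5,[0.1,0,9.6],0],
  ],
  squeeze=110,
)

```text
clock: 2.95
position: [0.4532, 0.0234, 0.0259]
eef_rot: [[-0.001, 1.0, 0.003], [1.0, 0.001, -0.0], [-0.0, 0.003, -1.0]]
contact_force: [-0.1, 2.0, 5.2]
opening: 0.0202
```

```bash
python3 go.py .452 .0226 .10 0
```

```text
t=2.95 pos [0.4532 0.0234 0.0259] phi 0.1 open 0.020 F [-0.1  2.   5.2] j [-0.2   0.35  2.01  0.    0.78 -0.2 ]
shift cm [-0.08 -0.1  -7.41] turn 0.1
```

Request:
arm_command(
  motion=[
    [1.5,[0,0,-2],0],
    [1.5,[0,0,-5],0],
    [1.5,[0,0,-8],0],
    [1.5,[0,0,-11],0],
    [1.5,[0,0,-11],0],
  ],
)

```text
clock: 3.45
position: [0.4555, 0.0227, 0.1391]
eef_rot: [[-0.001, 1.0, 0.01], [1.0, 0.001, -0.002], [-0.002, 0.01, -1.0]]
contact_force: [-0.2, -0.5, -1.1]
opening: 0.0208
```

```bash
python3 go.py .334 .242 .13 -77.2; python3 -c "
from h import *
crop(cam('scene'),180,100,180,130,4,'s5.png')"
```

```text
t=3.45 pos [0.4555 0.0227 0.1391] phi 0.0 open 0.021 F [-0.2 -0.5 -1.1] j [-0.2   0.17  1.89  0.    1.07 -0.2 ]
shift cm [ 21.94 -12.14   0.75] turn 77.2
```

View pics/s5.png

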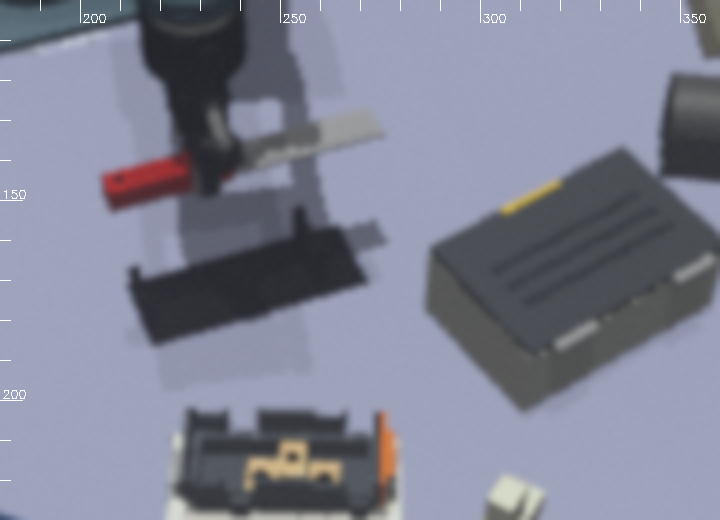

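The scraper is held level, with its handle at (185,165) and blade end at (275,130). Next is the stand-off in front of the notch.

Request:
arm_command(
  motion=[
    [1.5,[4,-2.5,0],8],
    [1.5,[8,-5,0],16],
    [1.5,[13,-7,0.5],24],
    [1.5,[17,-9,0.7],32],
    [1.5,[20,-11,0.7],40],
    [1.5,[21.9,-12.1,0.7],48],
    [1.5,[21.9,-12.1,0.7],56],
    [1.5,[21.9,-12.1,0.7],64],
    [1.5,[21.9,-12.1,0.7],72],
    [1.5,[21.9,-12.1,0.7],77.2],
    [1.5,[21.9,-12.1,0.7],77.2],
    [1.5,[21.9,-12.1,0.7],77.2],
  ],
)

```text
clock: 4.7
position: [0.3305, 0.2419, 0.1266]
eef_rot: [[0.974, 0.225, -0.001], [0.225, -0.974, -0.001], [-0.001, 0.0, -1.0]]
contact_force: [1.1, -0.3, -1.7]
opening: 0.02
```

```bash
python3 go.py .334 .242 .049 -77.2; python3 -c "
from h import *
crop(cam('scene'),230,70,160,120,5,'s6.png');crop(cam('top'),120,170,160,120,5,'t6.png')"
```

```text
t=4.70 pos [0.3305 0.2419 0.1266] phi -77.0 open 0.020 F [ 1.1 -0.3 -1.7] j [0.36 0.12 2.   0.   1.03 1.7 ]
shift cm [0.35 0.07 7.76] turn 0.2
```

View pics/s6.png

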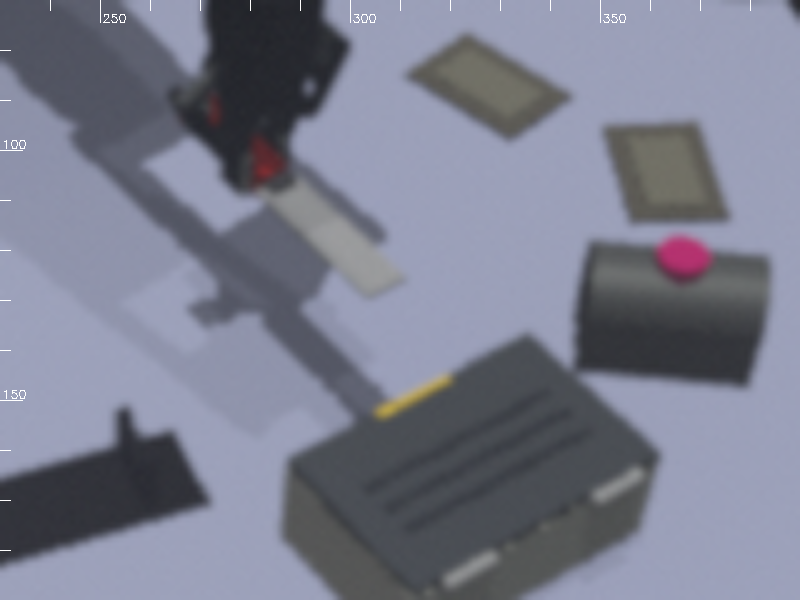

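View pics/t6.png

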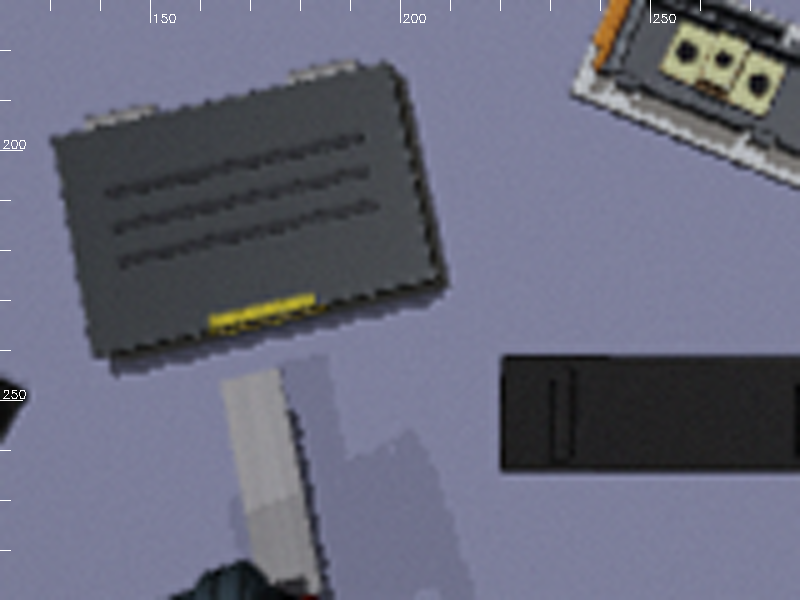

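```bash
cat > tri.py <<'E'
from h import *
def tri(pt,ps):
    T=cam('top');S=cam('scene')
    A=[];
    Ps=[]
    for c,p in((T,pt),(S,ps)):
        E=np.linalg.inv(c["extrinsics"])[:3]; K=np.array([[c["fx"],0,c["cx"]],[0,c["fy"],c["cy"]],[0,0,1]]); Ps.append(K@E)
    X=cv2.triangulatePoints(Ps[0],Ps[1],np.array(pt,float).reshape(2,1),np.array(ps,float).reshape(2,1)).ravel()
    X=X[:3]/X[3]; print(np.round(X,4),w2p(T,X)-pt,w2p(S,X)-ps); return X
E
python3 -c "
from tri import *
tri([169.5,244.5],[307,127])
# lid front mid reference (yellow strip mid front edge): 
a=tri([164.2-.5+.1,246.4-.4],[311-.5,125.4-.5]);b=tri([175.3,243.2],[303.5,129.1])
"
```

```text
[0.4707 0.276  0.1441] [[-0.34093764 -0.12827037]] [[-0.26188004  0.04121348]]
[0.4664 0.2906 0.1445] [[-0.18132902 -0.06864467]] [[-0.13867509  0.02276722]]
[0.4746 0.2614 0.1433] [[-0.60431546 -0.22639698]] [[-0.4662264   0.06985485]]
```

Request:
arm_command(
  motion=[
    [1.5,[0,0,3],0],
    [1.5,[0,0,6],0],
    [1.5,[0,0,7.7],0],
    [1.5,[0,0,7.9],0],
    [1.5,[0,0,7.9],0],
  ],
)

```text
clock: 5.6
position: [0.3311, 0.2422, 0.0483]
eef_rot: [[0.975, 0.222, -0.001], [0.222, -0.975, -0.0], [-0.001, 0.0, -1.0]]
contact_force: [0.4, -0.4, -1.2]
opening: 0.0204
```

```bash
python3 go.py .334 .242 .0476 -77; python3 -c "
from h import *
crop(cam('scene'),270,70,120,90,6,'s7.png');crop(cam('top'),130,200,100,90,6,'t7.png')"
```

```text
t=5.60 pos [0.3311 0.2422 0.0483] phi -77.2 open 0.020 F [ 0.4 -0.4 -1.2] j [0.36 0.24 2.09 0.   0.81 1.7 ]
shift cm [0.28 0.08 0.07] turn -0.2
```

View pics/s7.png

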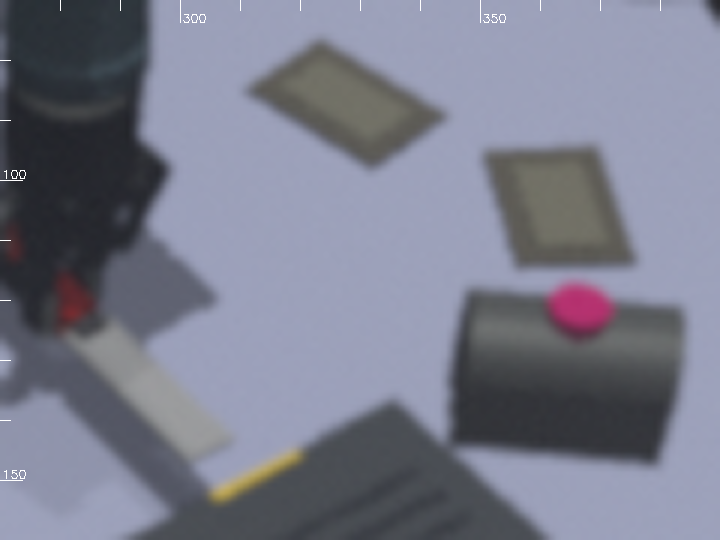

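View pics/t7.png

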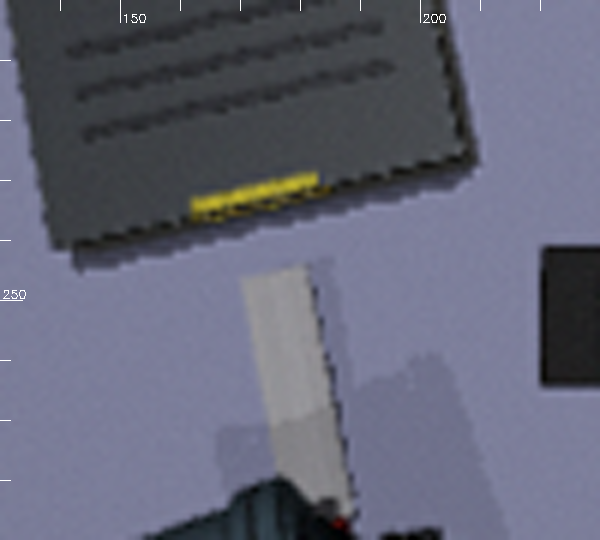

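```bash
python3 -c "
from tri import *
tri([175.2,245],[304.95,144.45])"
```

```text
[0.4714 0.2761 0.0658] [[-0.34516338 -0.12845498]] [[-0.27176292  0.04090431]]
```

Request:
arm_command(
  motion=[
    [1.5,[1.5,0.1,0],0],
    [1.5,[2.5,0.1,0],0],
    [1.5,[3.2,0.1,0.05],0],
    [1.5,[3.9,0.1,0.05],0],
    [1.5,[4.6,0.1,0.05],0],
    [1.5,[5.3,0.1,0.05],0],
    [1.5,[5.3,0.1,0.05],0],
  ],
)

```text
clock: 6.5
position: [0.3842, 0.2532, 0.0479]
eef_rot: [[0.975, 0.222, 0.001], [0.222, -0.975, 0.0], [0.001, -0.0, -1.0]]
contact_force: [-0.1, -0.2, -3.3]
opening: 0.0204
```

```bash
python3 go.py .334 .242 .0476 -77; python3 -c "
from h import *
crop(cam('scene'),270,70,120,90,6,'s8.png')"
```

```text
t=6.50 pos [0.3842 0.2532 0.0479] phi -77.2 open 0.020 F [-0.1 -0.2 -3.3] j [ 0.34  0.32  1.98 -0.    0.85  1.69]
shift cm [-5.14 -0.02  0.02] turn -0.2
```

View pics/s8.png

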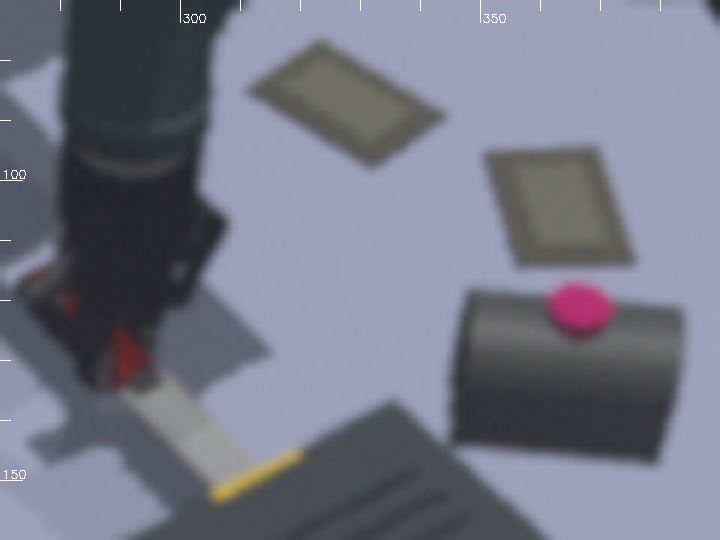

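Request:
arm_command(
  motion=[
    [1.5,[0,0,-0.5],0],
    [1.5,[0,0,-1],0],
    [1.5,[0.05,0,-1.5],0],
    [1.5,[0.2,0,-2.3],0],
    [1.5,[0.3,0,-3.1],0],
    [1.5,[0.6,0,-3.9],0],
    [1.5,[0.9,0,-4.7],0],
    [1.5,[1.4,0,-5.7],0],
    [1.5,[1.9,0,-6.6],0],
    [1.5,[1.9,0,-6.6],0],
  ],
)

```text
clock: 7.55
position: [0.4039, 0.2579, 0.1156]
eef_rot: [[0.975, 0.222, 0.004], [0.222, -0.975, 0.001], [0.005, -0.0, -1.0]]
contact_force: [0.6, 0.3, -1.5]
opening: 0.02
```

```bash
python3 go.py .334 .242 .0476 -77; python3 -c "
from h import *
crop(cam('scene'),250,70,140,110,5,'s9.png')"
```

```text
t=7.55 pos [0.4039 0.2579 0.1156] phi -77.2 open 0.020 F [ 0.6  0.3 -1.5] j [ 0.33  0.25  1.86 -0.    1.03  1.68]
shift cm [-7.2  -0.    6.77] turn -0.2
```

View pics/s9.png

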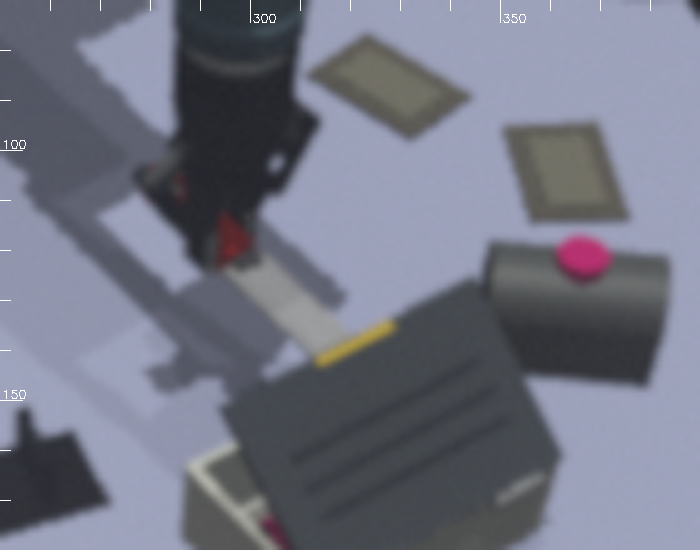

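Request:
arm_command(
  motion=[
    [1.5,[0.7,0,-0.9],0],
    [1.5,[1.4,0,-1.7],0],
    [1.5,[2.3,0,-2.4],0],
    [1.5,[3.2,0,-3.1],0],
    [1.5,[4.1,0,-3.6],0],
    [1.5,[5.1,0,-4.1],0],
    [1.5,[6.1,0,-4.4],0],
    [1.5,[7.2,0,-4.6],0],
    [1.5,[8.3,0,-4.7],0],
    [1.5,[9.4,0,-4.8],0],
    [1.5,[10.3,0,-4.8],0],
    [1.5,[11,0,-4.7],0],
    [1.5,[11,0,-4.7],0],
  ],
)

```text
clock: 8.9
position: [0.5098, 0.2817, 0.1604]
eef_rot: [[0.975, 0.222, 0.0], [0.222, -0.975, -0.0], [0.0, 0.0, -1.0]]
contact_force: [-1.0, 0.1, -2.5]
opening: 0.0206
```

```bash
python3 go.py .334 .242 .14 -77; python3 -c "
from h import *
crop(cam('scene'),250,70,140,130,5,'s10.png')"
```

```text
t=8.90 pos [0.5098 0.2817 0.1604] phi -77.2 open 0.021 F [-1.   0.1 -2.5] j [ 0.31  0.37  1.56 -0.    1.21  1.66]
shift cm [-18.02  -0.03   2.03] turn -0.2
```

View pics/s10.png

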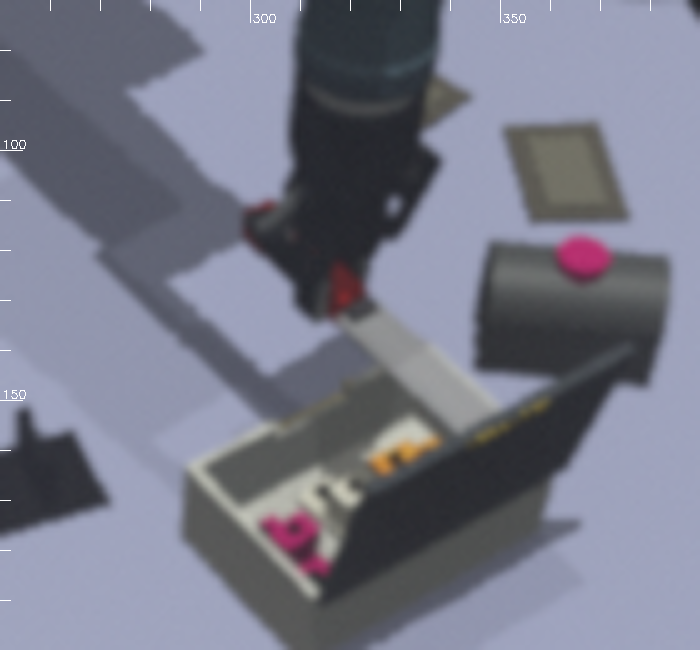

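The lid is well past upright. The amber, white and magenta brackets are visible in the box. Now I'm backing off to return the scraper.

Request:
arm_command(
  motion=[
    [1.5,[-1,0,0],0],
    [1.5,[-4,0,0],0],
    [1.5,[-8,0,0],0],
    [1.5,[-12,0,0],0],
    [1.5,[-15,0,0],0],
    [1.5,[-17,0,0],0],
    [1.5,[-17,0,0],0],
  ],
)

```text
clock: 9.65
position: [0.3391, 0.243, 0.1608]
eef_rot: [[0.975, 0.223, -0.002], [0.223, -0.975, -0.001], [-0.002, 0.0, -1.0]]
contact_force: [0.2, 0.2, -1.2]
opening: 0.0206
```

```bash
python3 go.py .4535 .0234 .11 0.1
```

```text
t=9.65 pos [0.3391 0.243  0.1608] phi -77.1 open 0.021 F [ 0.2  0.2 -1.2] j [0.35 0.08 1.94 0.   1.12 1.7 ]
shift cm [ 6.25 23.96  5.07] turn -77.2
```

Request:
arm_command(
  motion=[
    [1.5,[1,4,1],-8],
    [1.5,[2,8,2],-16],
    [1.5,[3,12,3],-24],
    [1.5,[4.5,16,4],-32],
    [1.5,[5.5,20,4.5],-40],
    [1.5,[6.2,23,5],-48],
    [1.5,[6.2,24,5],-56],
    [1.5,[6.2,24,5],-64],
    [1.5,[6.2,24,5],-72],
    [1.5,[6.2,24,5],-77.2],
    [1.5,[6.2,24,5],-77.2],
    [1.5,[6.2,24,5],-77.2],
  ],
)

```text
clock: 10.85
position: [0.4571, 0.0235, 0.1109]
eef_rot: [[0.002, 1.0, 0.001], [1.0, -0.002, -0.0], [-0.0, 0.001, -1.0]]
contact_force: [0.3, 0.8, -1.4]
opening: 0.0201
```

```bash
python3 go.py .4532 .0234 .0265 0.1;python3 -c "
from h import *
crop(cam('scene'),180,100,140,100,5,'s11.png');crop(cam('top'),190,210,140,100,5,'t11.png')"
```

```text
t=10.85 pos [0.4571 0.0235 0.1109] phi -0.1 open 0.020 F [ 0.3  0.8 -1.4] j [-0.19  0.22  1.92 -0.    1.01 -0.19]
shift cm [-0.01 -0.4   8.44] turn -0.2
```

View pics/s11.png

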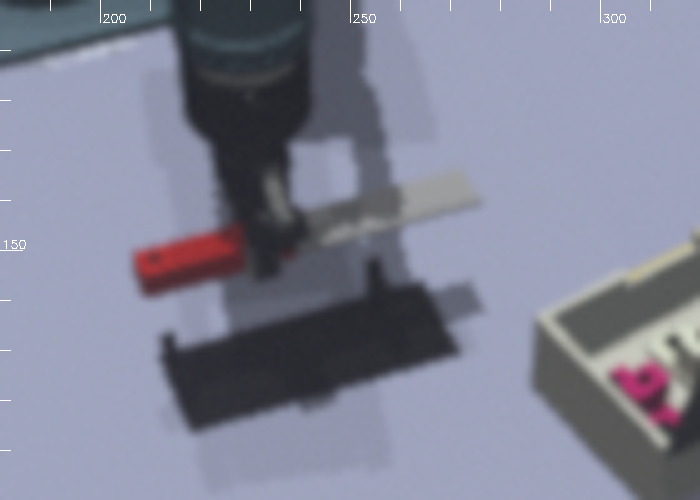

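View pics/t11.png

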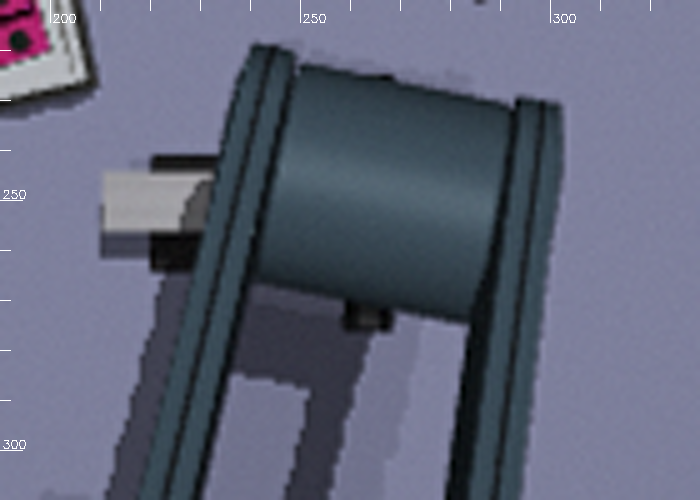

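Request:
arm_command(
  motion=[
    [1.5,[0,-0.4,2],0],
    [1.5,[0,-0.4,4],0],
    [1.5,[0,-0.4,6],0],
    [1.5,[0,-0.4,7],0],
    [1.5,[0,-0.4,7.7],0],
    [1.5,[0,-0.4,8.2],0],
    [1.5,[0,-0.4,8.4],0],
    [1.5,[0,-0.4,8.4],0],
  ],
)

```text
clock: 11.75
position: [0.4531, 0.0236, 0.027]
eef_rot: [[-0.001, 1.0, 0.001], [1.0, 0.001, -0.0], [-0.0, 0.001, -1.0]]
contact_force: [0.2, 0.3, -1.6]
opening: 0.0205
```

```bash
python3 go.py .4532 .0234 .0262 0.1;python3 -c "
from h import *
crop(cam('scene'),180,100,140,100,5,'s12.png');crop(cam('top'),190,210,140,100,5,'t12.png')"
```

```text
t=11.75 pos [0.4531 0.0236 0.027 ] phi 0.0 open 0.020 F [ 0.2  0.3 -1.6] j [-0.19  0.35  2.01 -0.    0.79 -0.2 ]
shift cm [-0.02  0.01  0.08] turn -0.1
```

View pics/s12.png

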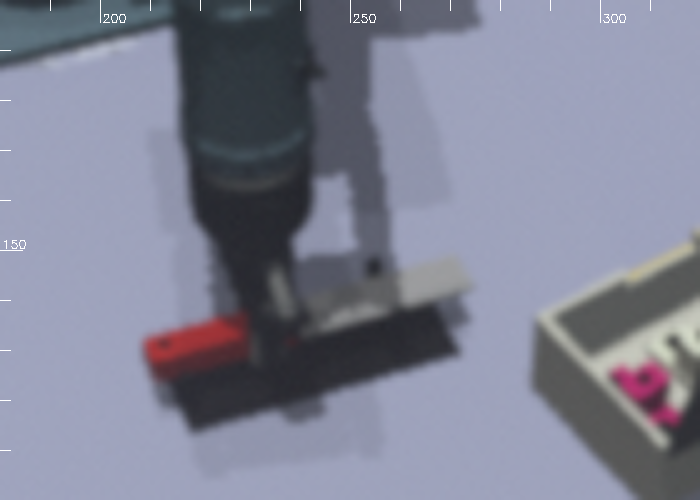

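The scraper lies between the prongs, just above the beds. I'll lower the last millimetre, release and rise.

Request:
arm_command(
  motion=[
    [1.5,[0,0,0.15],0],
    [1.5,[0,0,0.15],0],
    [3,[0,0,0.15],0],
    [5,[0,0,0.1],0],
    [5,[0,0,0.1],0],
    [5,[0,0,0.1],0],
    [5,[0,0,-3],0],
    [5,[0,0,-8],0],
    [5,[0,0,-13],0],
    [5,[0,0,-18],0],
    [5,[0,0,-18],0],
  ],
)

```text
clock: 12.95
position: [0.4569, 0.023, 0.2138]
eef_rot: [[-0.001, 1.0, 0.013], [1.0, 0.001, -0.003], [-0.003, 0.013, -1.0]]
contact_force: [0.4, -0.1, -0.2]
opening: 0.0499
```

```bash
python3 go.py .4 -.1 .2 0.1
```

```text
t=12.95 pos [0.4569 0.023  0.2138] phi 0.1 open 0.050 F [ 0.4 -0.1 -0.2] j [-0.19  0.1   1.78  0.    1.25 -0.2 ]
shift cm [-12.29  -5.72   1.34] turn -0.0
```

Request:
arm_command(
  motion=[
    [8,[5,-5,-2],0],
    [8,[8,-10,-4],0],
    [8,[10,-14,-4],0],
    [8,[10,-14,-4],0],
    [8,[10,-14,-4],0],
  ],
)

```text
clock: 13.45
position: [0.3097, 0.1249, 0.2468]
eef_rot: [[-0.004, 1.0, -0.0], [1.0, 0.004, 0.001], [0.001, -0.0, -1.0]]
contact_force: [0.9, -0.5, 0.1]
opening: 0.0802
```

```bash
python3 -c "
from h import *
T=cam('top')
crop(T,110,160,200,120,4,'t13.png');crop(T,220,110,220,160,3,'t14.png');crop(cam('scene'),190,90,180,140,4,'s13.png')"
```

```text
(no output)
```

View pics/t13.png

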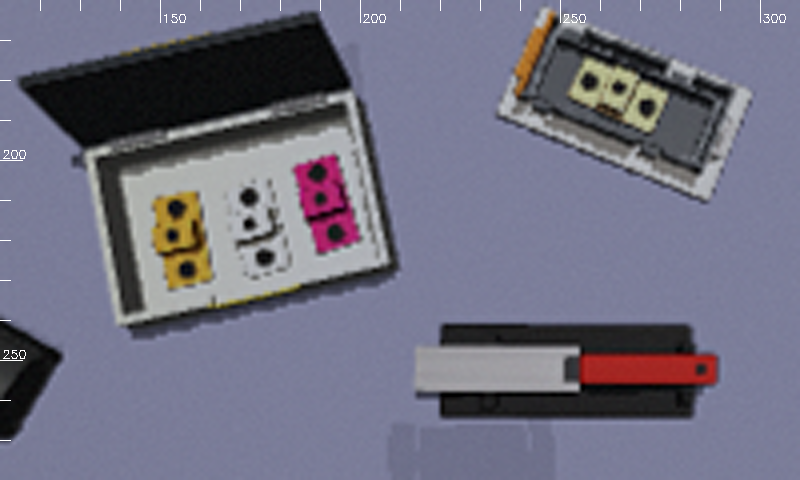

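View pics/t14.png

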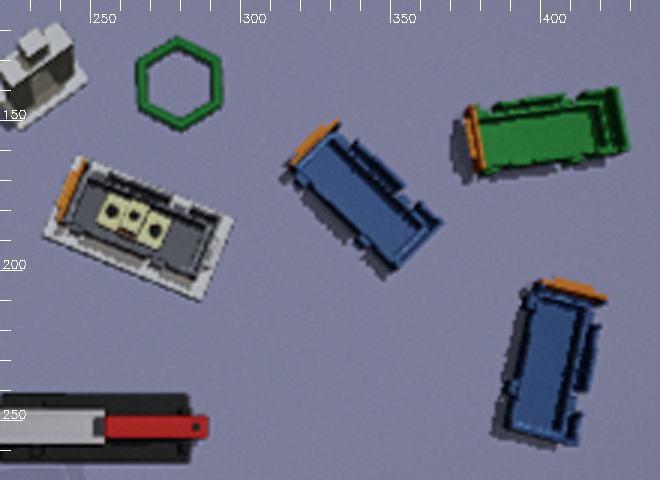

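View pics/s13.png

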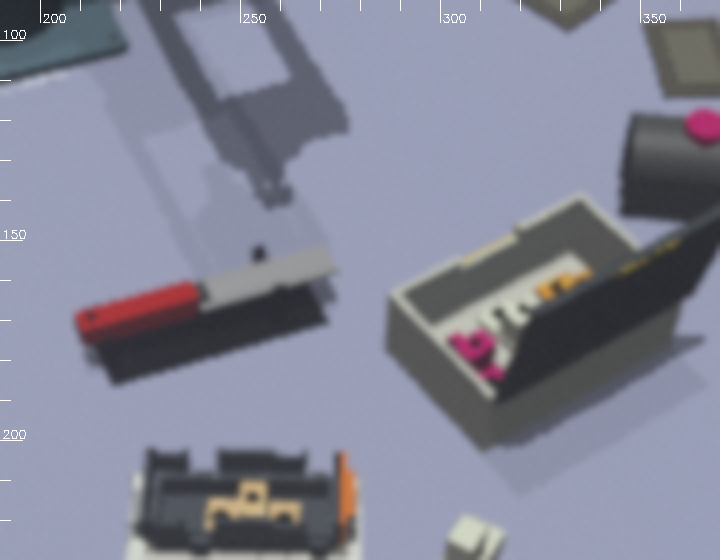

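```bash
cat > m2.py <<'E'
from fit import *
T=cam("top");S=cam("scene")
t2=lambda a:np.array(a)/3+[220,110]-.5
def guess(o,t,z):
    a=p2w(T,*o,z);b=p2w(T,*t,z);m=(a+b)/2
    return [m[0],m[1],np.arctan2(a[1]-b[1],a[0]-b[0])]
W=lambda p,z:[world(p,box(.075,.033,z)),world(p,[[.075,-.033,z],[.085,0,z],[.075,.033,z]])]
g1=guess(t2((314,142)),t2((418,247)),.050)
g2=guess(t2((573,290)),t2((540,442)),.050)
print(g1,g2)
crop(T,300,130,130,130,5,"t15.png",W(g1,.05)+W(g2,.05)); crop(S,80,190,150,90,5,"s15.png",W(g1,.05)+W(g2,.05))
E
python3 m2.py
```

```text
[np.float64(0.6847169177866915), np.float64(-0.21001911226394235), np.float64(0.7603447318340243)] [np.float64(0.5165685095704916), np.float64(-0.3909226063778637), np.float64(-0.2597740113883124)]
```

View pics/t15.png

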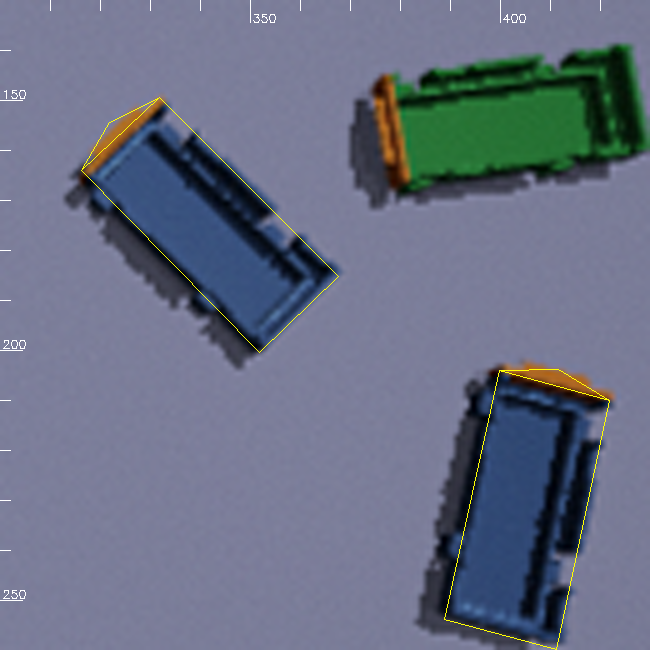

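View pics/s15.png

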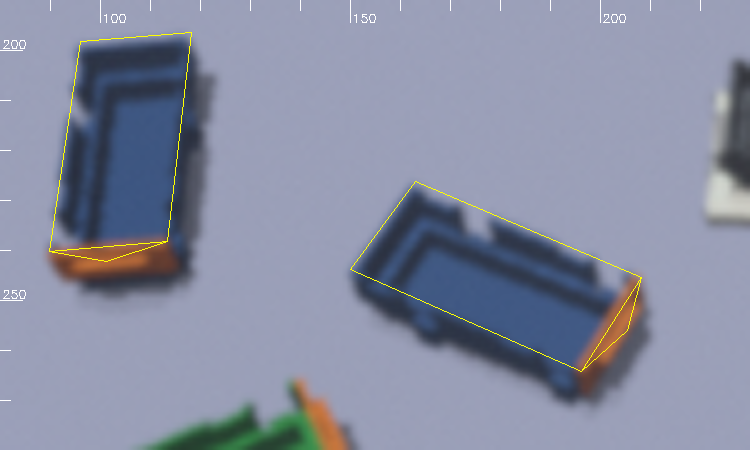

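Tray 1, at top px (360,180), was knocked about 3 cm; its new pose is (0.685, -0.210), 43.6°. I'm going there first.

```bash
python3 go.py .685 -.21 .14 133.6
```

```text
t=13.65 pos [0.3135 0.1232 0.2465] phi 0.0 open 0.080 F [ 0.7 -0.2 -0.6] j [ 0.04 -0.16  1.94 -0.    1.36  0.04]
shift cm [-33.33  37.14  10.66] turn -133.6
```

Request:
arm_command(
  motion=[
    [8.4,[-3,3,0.6],-8],
    [8.4,[-6,6,0.6],-16],
    [8.4,[-9,9,0.6],-24],
    [8.4,[-12,12,0.6],-32],
    [8.4,[-15,15,0.6],-40],
    [8.4,[-18,19,2],-48],
    [8.4,[-21,22,3],-56],
    [8.4,[-24,25,4],-64],
    [8.4,[-27,28,5],-72],
    [8.4,[-30,31,6],-80],
    [8.4,[-33,34,8],-88],
    [8.4,[-33.3,37.1,10.6],-96],
    [8.4,[-33.3,37.1,10.6],-104],
    [8.4,[-33.3,37.1,10.6],-112],
    [8.4,[-33.3,37.1,10.6],-120],
    [8.4,[-33.3,37.1,10.6],-128],
    [8.4,[-33.3,37.1,10.6],-133.6],
    [8.4,[-33.3,37.1,10.6],-133.6],
    [8.4,[-33.3,37.1,10.6],-133.6],
  ],
)

```text
clock: 15.55
position: [0.6838, -0.2102, 0.1393]
eef_rot: [[-0.726, -0.687, -0.001], [-0.687, 0.726, 0.001], [0.001, 0.001, -1.0]]
contact_force: [0.4, 1.0, -0.4]
opening: 0.0839
```

```bash
python3 go.py .685 -.21 .013 133.6;  python3 -c "
from h import *
crop(cam('scene'),110,170,140,110,5,'s16.png')"
```

```text
t=15.55 pos [ 0.6838 -0.2102  0.1393] phi 133.4 open 0.084 F [ 0.4  1.  -0.4] j [-0.45  0.62  1.2  -0.    1.32 -2.78]
shift cm [-0.11 -0.08 12.63] turn -0.2
```

View pics/s16.png

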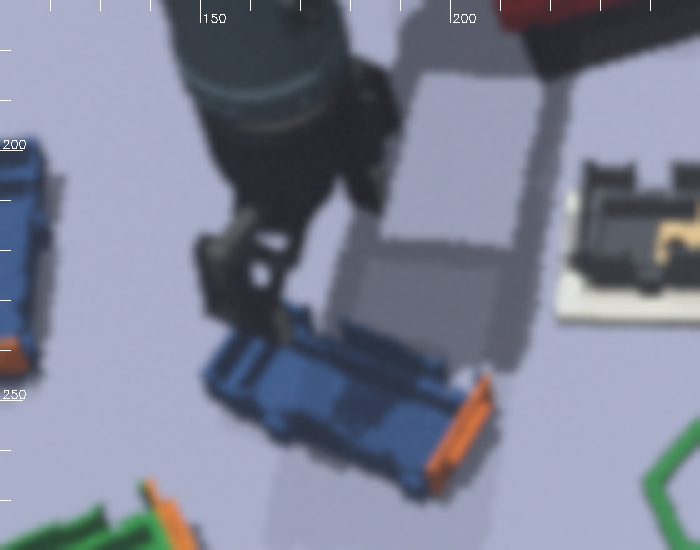

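Request:
arm_command(
  motion=[
    [8.4,[-0.1,-0.1,4],0],
    [8.4,[-0.1,-0.1,7],0],
    [8.4,[-0.1,-0.1,9],0],
    [8.4,[-0.1,-0.1,10.5],0],
    [8.4,[-0.1,-0.1,11.8],0],
    [8.4,[-0.1,-0.1,12.6],0],
    [8.4,[-0.1,-0.1,12.6],0],
  ],
)

```text
clock: 16.3
position: [0.685, -0.2091, 0.0139]
eef_rot: [[-0.724, -0.69, -0.001], [-0.69, 0.724, 0.001], [0.0, 0.001, -1.0]]
contact_force: [0.3, 0.8, 0.5]
opening: 0.0839
```

```bash
python3 go.py .685 -.21 .013 133.6;  python3 -c "
from h import *
crop(cam('scene'),110,170,140,110,5,'s17.png')"
```

```text
t=16.30 pos [ 0.685  -0.2091  0.0139] phi 133.6 open 0.084 F [0.3 0.8 0.5] j [-0.45  0.73  1.32 -0.    1.09 -2.78]
shift cm [ 0.06 -0.06  0.08] turn 0.0
```

View pics/s17.png

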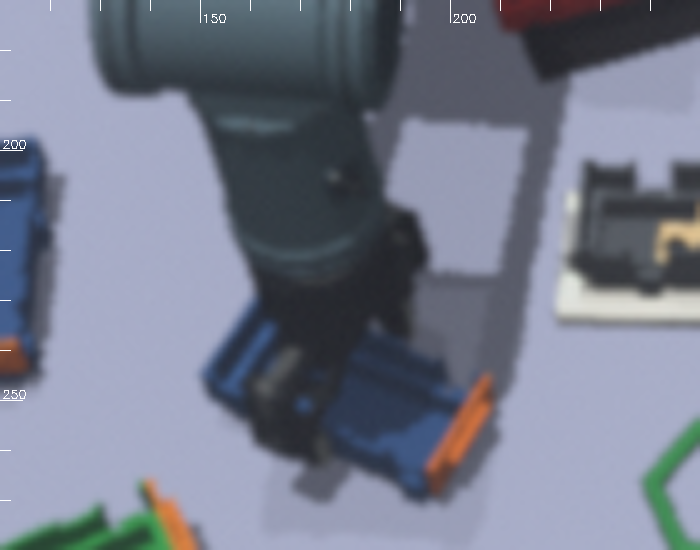

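Request:
arm_command(
  motion=[
    [6,[0,0,0],0],
    [5.5,[0,0,0],0],
    [5.5,[0,0,0],0],
    [5.5,[0,0,0],0],
    [5.5,[0,0,0],0],
    [5.5,[0,0,-1],0],
    [5.5,[0,0,-3],0],
    [5.5,[0,0,-6],0],
    [5.5,[0,0,-10],0],
    [5.5,[0,0,-13],0],
    [5.5,[0,0,-13],0],
  ],
  squeeze=50,
)

```text
clock: 17.45
position: [0.688, -0.2104, 0.1513]
eef_rot: [[-0.724, -0.69, 0.009], [-0.69, 0.724, -0.004], [-0.004, -0.009, -1.0]]
contact_force: [0.2, -0.3, -1.8]
opening: 0.0655
```

```bash
python3 go.py .659 .0156 .145 -20.6;  python3 -c "
from h import *
crop(cam('scene'),110,150,140,110,5,'s18.png')
crop(cam('top'),300,130,130,110,5,'t18.png')"
```

```text
t=17.45 pos [ 0.688  -0.2104  0.1513] phi 133.6 open 0.066 F [ 0.2 -0.3 -1.8] j [-0.45  0.61  1.19  0.    1.33 -2.78]
shift cm [-13.5   18.36   0.51] turn 154.2
```

View pics/s18.png

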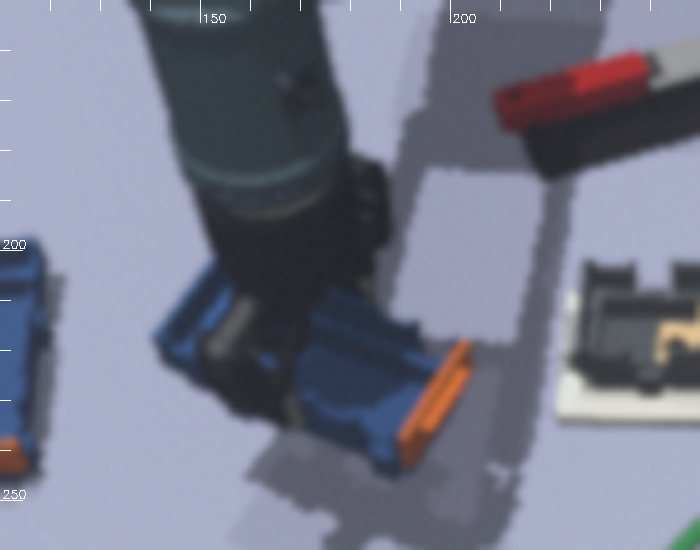

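View pics/t18.png

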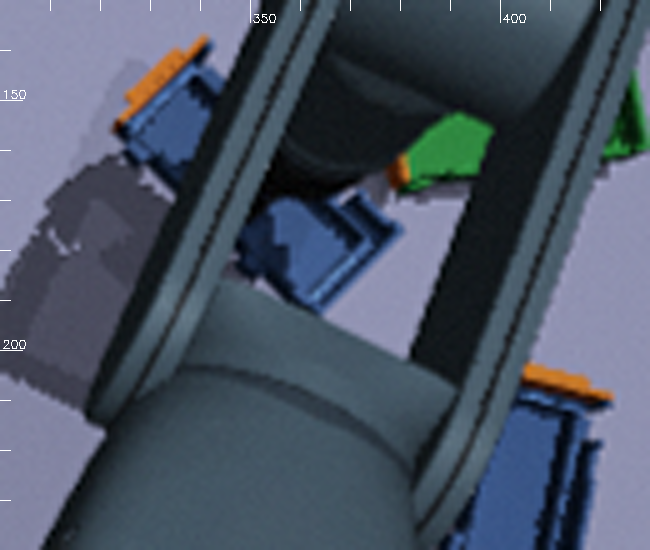

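```bash
python3 -c "
from h import *
T=cam('top')
P=[p2w(T,300+u/5-.5,130+v/5-.5,.1874) for u,v in((207,40),(118,128),(400,230),(320,310))]
a=(P[0]+P[1])/2;b=(P[2]+P[3])/2
print(np.round((a+b)/2,4),np.linalg.norm(a-b),np.linalg.norm(P[0]-P[1]),np.linalg.norm(P[2]-P[3]),np.degrees(np.arctan2(*(a-b)[[1,0]])))
o=manip.get_obs();m=(a+b)/2-o['position'];print(o['position'],o['eef_rot'][:,0]@m*1000)
"
```

```text
[ 0.6826 -0.2084  0.1874] 0.14240167573048157 0.06864353934064565 0.061133052452710446 45.38329254440152
[ 0.6844467  -0.20874424  0.14361629] 1.1242165492982497
```

```bash
python3 go.py .659 .0156 .13 -20.6
```

```text
t=17.60 pos [ 0.6844 -0.2087  0.1436] phi 133.6 open 0.065 F [-0.2 -0.2 -2.5] j [-0.45  0.62  1.2   0.    1.33 -2.78]
shift cm [-13.64  17.99   1.39] turn 154.2
```

Request:
arm_command(
  motion=[
    [5.5,[0,0,0],8],
    [5.5,[0,0,0],16],
    [5.5,[0,0,0],24],
    [5.5,[0,0,0],32],
    [5.5,[-1,1.5,0],40],
    [5.5,[-2,3,0],48],
    [5.5,[-3,4.5,0],56],
    [5.5,[-4,6,0],64],
    [5.5,[-5,7.5,0],72],
    [5.5,[-6,9,0],80],
    [5.5,[-7,10.5,0],88],
    [5.5,[-8,12,0],96],
    [5.5,[-9,13.5,0],104],
    [5.5,[-10,15,0],112],
    [5.5,[-11,16,0],120],
    [5.5,[-12,17,0],128],
    [5.5,[-13,18,0],136],
    [5.5,[-13.6,18,0.5],144],
    [5.5,[-13.6,18,1],152],
    [5.5,[-13.6,18,1.4],154.2],
  ],
)

```text
clock: 19.6
position: [0.6578, 0.0156, 0.1276]
eef_rot: [[0.355, 0.935, -0.005], [0.935, -0.355, 0.001], [-0.001, -0.005, -1.0]]
contact_force: [-1.0, 0.4, -1.5]
opening: 0.0652
```

Request:
arm_command(
  motion=[
    [5.5,[0,0,0],0],
    [5.5,[0,0,0],0],
  ],
)

```text
clock: 19.8
position: [0.6585, 0.0151, 0.129]
eef_rot: [[0.35, 0.937, -0.003], [0.937, -0.35, 0.0], [-0.001, -0.003, -1.0]]
contact_force: [0.2, 0.4, -1.4]
opening: 0.065
```

```bash
python3 go.py .659 .0156 .09 -20.6;  python3 -c "
from h import *
crop(cam('scene'),190,150,140,110,5,'s19.png')
crop(cam('top'),200,130,130,110,5,'t19.png')"
```

```text
t=19.80 pos [0.6585 0.0151 0.129 ] phi -20.5 open 0.065 F [ 0.2  0.4 -1.4] j [-0.15  0.53  1.38 -0.    1.23  0.21]
shift cm [0.07 0.04 3.9 ] turn 0.1
```

View pics/s19.png

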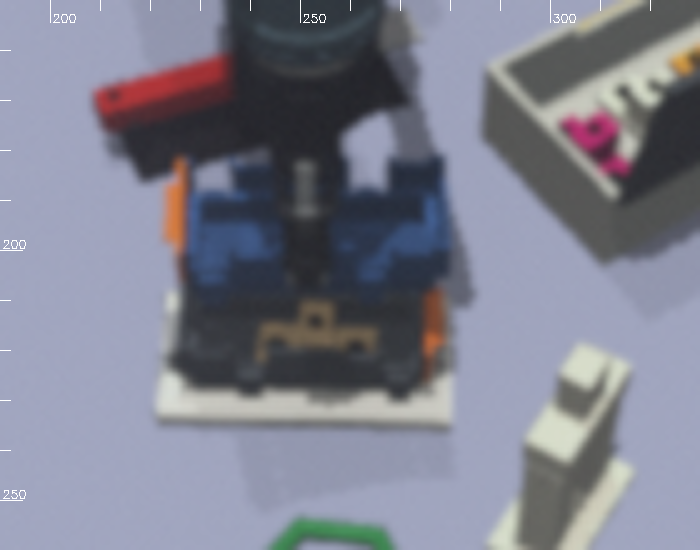

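View pics/t19.png

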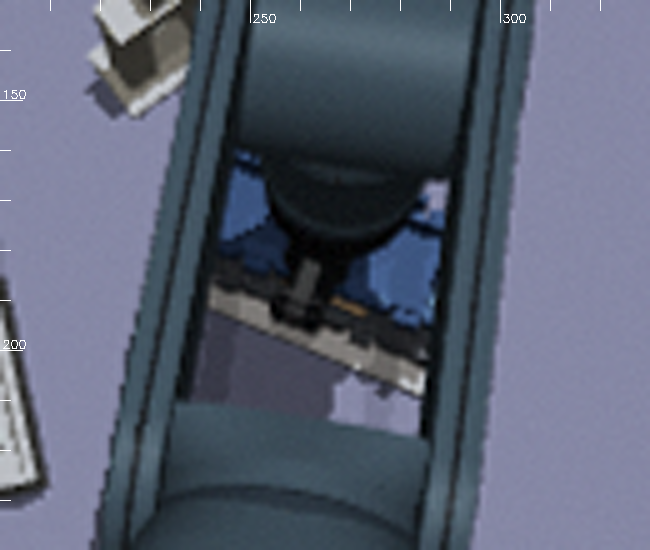

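```bash
python3 -c "
from fit import *
S=cam('scene'); p=[.659,.0156,1.2115]
z=.165
L=[world(p,box(.075,.033,z)),world(p,box(.088,.046,.012)),world(p,box(.075,.033,z-.028)),world(p,box(.075,.033,.062))]
crop(S,190,150,140,110,5,'s20.png',L)"
```

```text
(no output)
```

View pics/s20.png

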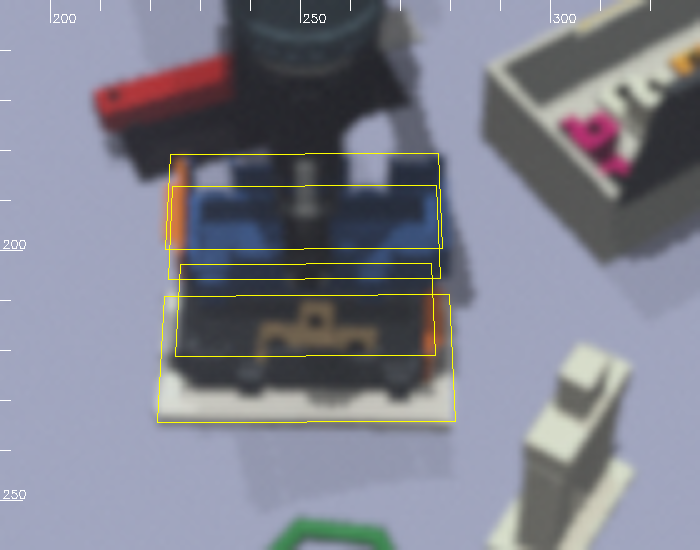

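Request:
arm_command(
  motion=[
    [5.5,[0.05,0.05,1.5],0],
    [5.5,[0.05,0.05,3],0],
    [5.5,[0.05,0.05,4],0],
    [5.5,[0.05,0.05,4.6],0],
    [5.5,[0.05,0.05,5.2],0],
    [5.5,[0.05,0.05,5.6],0],
    [5.5,[0.05,0.05,5.8],0],
    [5.5,[0.05,0.05,5.8],0],
  ],
)

```text
clock: 20.75
position: [0.6599, 0.0151, 0.0782]
eef_rot: [[0.35, 0.937, 0.001], [0.937, -0.35, -0.001], [-0.0, 0.002, -1.0]]
contact_force: [-14.9, 0.4, 28.9]
opening: 0.0654
```

```bash
python3 go.py .659 .0156 .0695 -20.6;  python3 -c "
from h import *
crop(cam('scene'),190,150,140,110,5,'s21.png')"
```

```text
t=20.75 pos [0.6599 0.0151 0.0782] phi -20.5 open 0.065 F [-14.9   0.4  28.9] j [-0.15  0.58  1.44 -0.    1.13  0.21]
shift cm [ 0.02 -0.1   0.87] turn 0.1
```

View pics/s21.png

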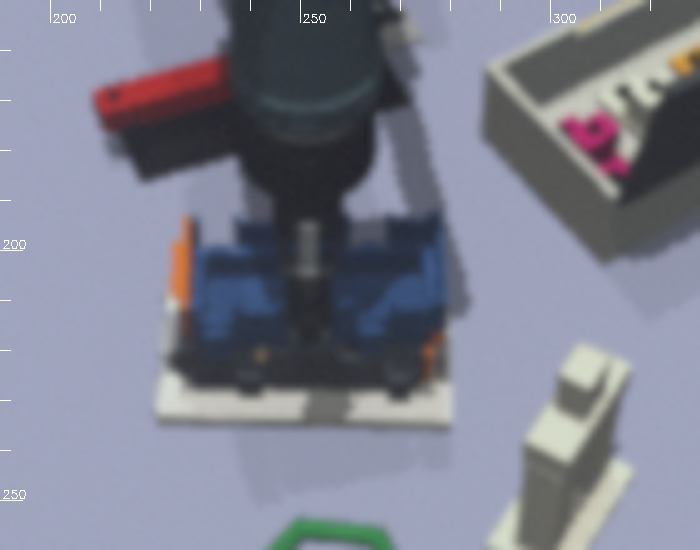

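Request:
arm_command(
  motion=[
    [5.5,[0,0,-1.5],0],
    [5.5,[0,0,-2],0],
    [5.5,[0,-0.2,-2],0],
    [5.5,[0,-0.2,-1.5],0],
    [5.5,[0,-0.2,-1],0],
    [5.5,[0,-0.2,-0.7],0],
    [5.5,[0,-0.2,-0.4],0],
    [5.5,[0,-0.2,-0.4],0],
  ],
)

```text
clock: 21.6
position: [0.6575, 0.016, 0.0785]
eef_rot: [[0.351, 0.937, -0.001], [0.937, -0.351, -0.0], [-0.001, -0.001, -1.0]]
contact_force: [-8.1, 0.3, 15.2]
opening: 0.065
```

```bash
python3 go.py .659 .0156 .0695 -20.6
```

```text
t=21.60 pos [0.6575 0.016  0.0785] phi -20.5 open 0.065 F [-8.1  0.3 15.2] j [-0.14  0.57  1.44 -0.    1.13  0.21]
shift cm [0.02 0.15 0.9 ] turn 0.1
```

```bash
python3 -c "
from h import *
crop(cam('scene'),215,180,75,60,10,'s22.png');crop(cam('top'),225,155,75,60,10,'t22.png')"
```

```text
(no output)
```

View pics/s22.png

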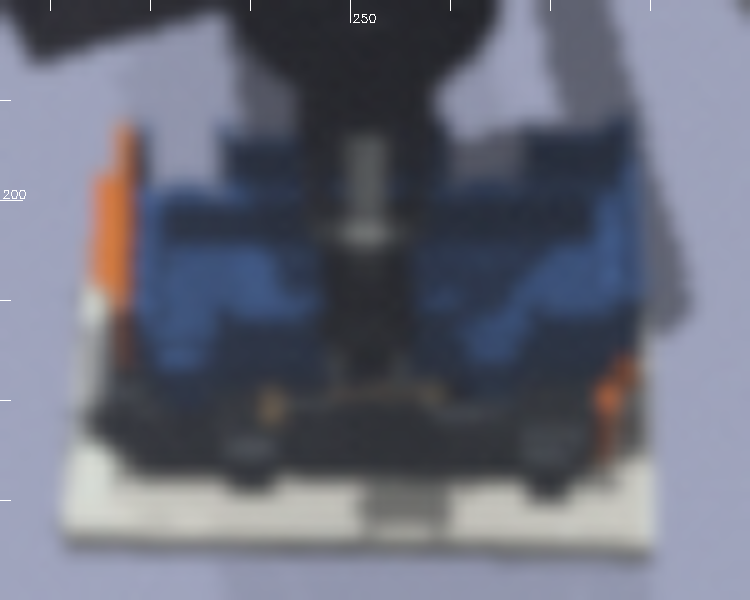

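View pics/t22.png

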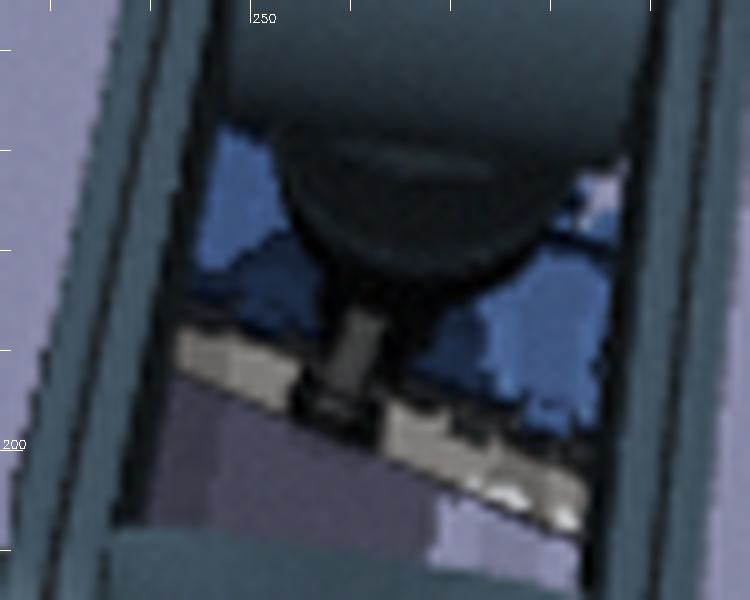

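```bash
python3 -c "
from fit import *
T=cam('top')
im=cv2.imread('pics/t13.png')[0:220,480:780]
im=cv2.resize(im,None,fx=2.6,fy=2.6,interpolation=cv2.INTER_CUBIC)
p=[.659,.0156,1.2115]
for L in [world(p,box(.075,.033,.062)),world(p,box(.071,.029,.062)),world(p,box(.088,.046,.012)),world(p,box(.065,.023,.015))]:
    q=(((w2p(T,L)-[110,160]+.5)*4-[480,0])*2.6).astype(int)
    cv2.polylines(im,[q.reshape(-1,1,2)],False,(0,255,255),1)
cv2.imwrite('pics/b1.png',im)"
```

```text
(no output)
```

View pics/b1.png

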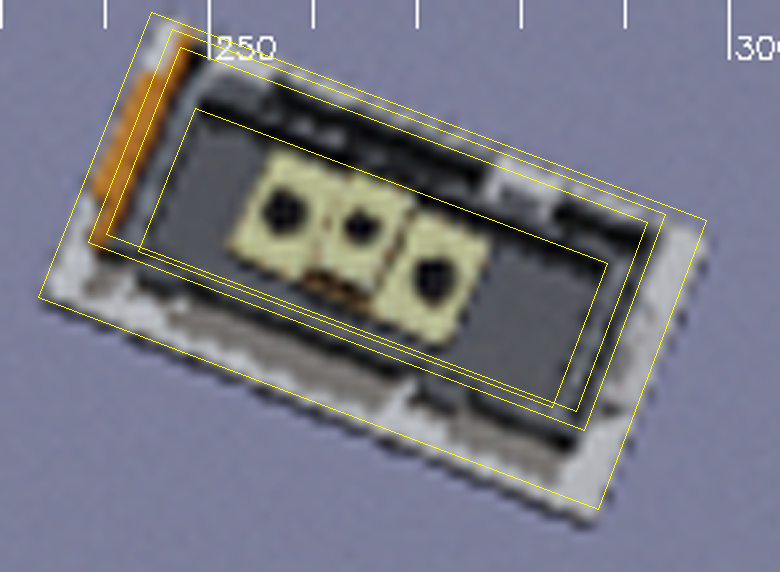

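```bash
python3 -c "
from fit import *
T=cam('top')
f=lambda a:np.array(a,float)/2.6/4+[110+120,160]-.5
R=box(.075,.033,.062)[:4]; B=box(.088,.046,.012)[:4]
# orange end +x: TL is (+x,-y), BL (+x,+y), BR(-x,+y), TR(-x,-y)
rim=f([(575+80,238),(180,35),(97,250),(575,448)]); 
br=f([(707,228),(152,16),(42,300),(592,525)])
for o in ([(T,R,rim)],[(T,B,br)],[(T,R,rim),(T,B,br)]):
    p,e=fit([.659,.0156,1.2115],o);print(p,np.degrees(p[2]),e)
im=cv2.imread('pics/t13.png')[0:220,480:780]
im=cv2.resize(im,None,fx=2.6,fy=2.6,interpolation=cv2.INTER_CUBIC)
for L in [world(p,box(.075,.033,.062)),world(p,box(.071,.029,.062)),world(p,box(.088,.046,.012)),world(p,box(.065,.023,.015))]:
    q=(((w2p(T,L)-[110,160]+.5)*4-[480,0])*2.6).astype(int)
    cv2.polylines(im,[q.reshape(-1,1,2)],False,(0,255,255),1)
cv2.imwrite('pics/b2.png',im)"
```

```text
[0.65511093 0.01588772 1.17967818] 67.59058098838345 0.531277360166086
[0.65685923 0.01573753 1.19875711] 68.68372297308937 0.29756100921784717
[0.65587445 0.01579604 1.18992024] 68.1774077252042 0.5150902024095179
```

View pics/b2.png

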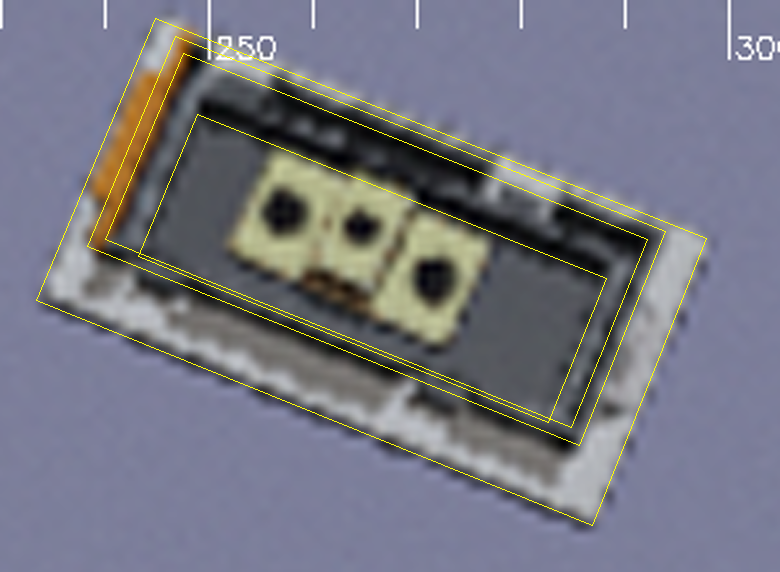

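Request:
arm_command(
  motion=[
    [5.5,[0,0,-0.8],0],
    [5.5,[0,0,-1.5],0.7],
    [5.5,[-0.1,-0.15,-1.5],1.3],
    [5.5,[-0.1,-0.15,-1],1.3],
    [5.5,[-0.1,-0.15,-0.5],1.3],
    [5.5,[-0.1,-0.15,-0.2],1.3],
    [5.5,[-0.1,-0.15,0.1],1.3],
    [5.5,[-0.1,-0.15,0.1],1.3],
  ],
)

```text
clock: 22.6
position: [0.656, 0.0154, 0.0783]
eef_rot: [[0.372, 0.928, -0.0], [0.928, -0.372, -0.0], [-0.001, -0.0, -1.0]]
contact_force: [-8.9, -1.0, 18.6]
opening: 0.0651
```

```bash
python3 go.py .6558 .0158 .0695 -21.8
```

```text
t=22.60 pos [0.656  0.0154 0.0783] phi -21.8 open 0.065 F [-8.9 -1.  18.6] j [-0.15  0.57  1.45 -0.    1.12  0.24]
shift cm [ 0.03 -0.03  0.88] turn -0.0
```

```bash
python3 -c "
from fit import *
c=cam('scene')
im=c['frame'][180:240,215:290,::-1].astype(float)
im=np.clip((im/255)**.5*255*1.1,0,255).astype(np.uint8)
im=cv2.resize(im,None,fx=10,fy=10,interpolation=cv2.INTER_CUBIC)
p=[.6558,.0158,1.19]
for x in(-56,32):
  for sy in (1,-1):
    L=world(p,np.array([[x-10,sy*33,62],[x-10,sy*33,56],[x+10,sy*33,56],[x+10,sy*33,62]])/1000)
    q=((w2p(c,L)-[215,180]+.5)*10).astype(int); cv2.polylines(im,[q.reshape(-1,1,2)],False,(0,255,255),1)
L=world(p,np.array([[x,sy*33,12] for x,sy in((56,-1),(-32,-1))])/1000);print(w2p(c,L))
for a in (-63,-49,49,63): pass
for x in(-56,32):
    for y in (33,-33):
        q=((w2p(c,world(p,np.array([[x-7,y,64],[x+7,y,64]])/1000))-[215,180]+.5)*10).astype(int); cv2.polylines(im,[q.reshape(-1,1,2)],False,(0,0,255),1)
cv2.imwrite('pics/s23.png',im)"
```

```text
[[269.05026912 229.54686227]
 [239.54541856 229.15000527]]
```

View pics/s23.png

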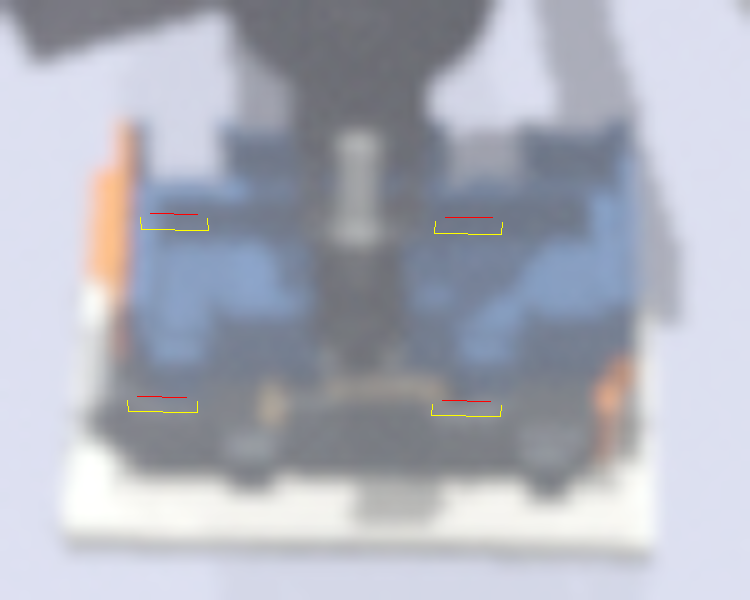

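```bash
python3 -c "
from fit import *
c=cam('scene')
im=c['frame'][180:240,215:290,::-1].astype(float)
im=np.clip((im/255)**.5*255*1.1,0,255).astype(np.uint8)
im=cv2.resize(im,None,fx=10,fy=10,interpolation=cv2.INTER_CUBIC)
p=[.6558,.0158,1.19]
z0=64
def d(L,col):
    q=((w2p(c,world(p,np.array(L)/1000))-[215,180]+.5)*10).astype(int); cv2.polylines(im,[q.reshape(-1,1,2)],False,col,1)
for x in(-56,32):
  for sy in (1,-1):
    d([[x-10,sy*33,z0+50],[x-10,sy*33,z0+22],[x+10,sy*33,z0+22],[x+10,sy*33,z0+50]],(0,255,255))
for y in (-33,33): d([[-75,y,z0+50],[75,y,z0+50],[75,y,z0+22],[-75,y,z0+22],[-75,y,z0+50]],(0,0,255))
cv2.imwrite('pics/s24.png',im)"
```

```text
(no output)
```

View pics/s24.png

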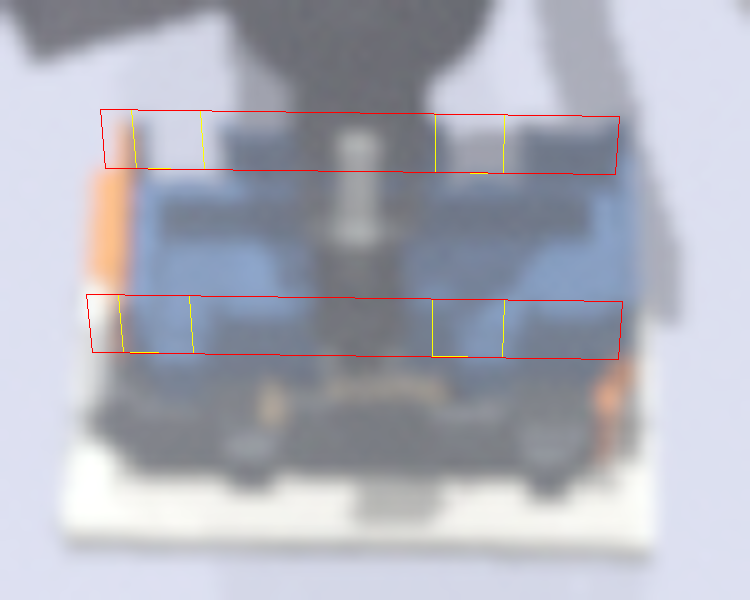

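The blue slots sit about 18 px, or 5 mm, to the right of where the saddles need them. I'll lift, shift -0.5 cm along tool x and lower again.

Request:
arm_command(
  motion=[
    [5.5,[0,0,-0.8],0],
    [5.5,[0,0,-1.5],0],
    [5.5,[-0.5,0,-1.5],0],
    [5.5,[-0.5,0,-1],0],
    [5.5,[-0.5,0,-0.5],0],
    [5.5,[-0.5,0,-0.2],0],
    [5.5,[-0.5,0,0.1],0],
    [5.5,[-0.5,0,0.1],0],
  ],
)

```text
clock: 23.5
position: [0.6542, 0.011, 0.0738]
eef_rot: [[0.372, 0.928, -0.002], [0.928, -0.372, 0.0], [-0.0, -0.002, -1.0]]
contact_force: [-0.0, 0.1, -2.0]
opening: 0.065
```

```bash
python3 go.py .6558 .0158 .0695 -21.8
```

```text
t=23.50 pos [0.6542 0.011  0.0738] phi -21.9 open 0.065 F [-0.   0.1 -2. ] j [-0.15  0.57  1.46  0.    1.11  0.23]
shift cm [ 0.51 -0.03  0.43] turn -0.1
```

Now it goes below 78 mm with no contact force. Continuing down.

Request:
arm_command(
  motion=[
    [5.5,[0,0,0.2],0],
    [5.5,[0,0,0.4],0],
    [5.5,[0,0,0.55],0],
    [5.5,[0,0,0.65],0],
    [5.5,[0,0,0.65],0],
  ],
)

```text
clock: 24.0
position: [0.6551, 0.0109, 0.0726]
eef_rot: [[0.372, 0.928, 0.002], [0.928, -0.372, -0.0], [0.0, 0.002, -1.0]]
contact_force: [-7.8, 0.8, 21.6]
opening: 0.0653
```

```bash
python3 go.py .6558 .0158 .0695 -21.8
```

```text
t=24.00 pos [0.6551 0.0109 0.0726] phi -21.8 open 0.065 F [-7.8  0.8 21.6] j [-0.15  0.57  1.46 -0.    1.11  0.23]
shift cm [ 0.48 -0.12  0.31] turn -0.0
```

It seated 6 mm lower, which matches the saddle depth. Releasing.

Request:
arm_command(
  motion=[
    [5.5,[0,0,-0.4],0],
    [7,[0,0,-0.4],0],
    [8.4,[0,0,-0.4],0],
    [8.4,[0,0,-0.4],0],
    [8.4,[0,0,-0.4],0],
    [8.4,[0,0,-3],0],
    [8.4,[0,0,-7],0],
    [8.4,[0,0,-11],0],
    [8.4,[-5,-5,-14],0],
    [8.4,[-10,-10,-14],0],
    [8.4,[-15,-15,-14],0],
    [8.4,[-15,-20,-14],0],
    [8.4,[-15,-20,-14],0],
  ],
)

```text
clock: 25.3
position: [0.4192, -0.0537, 0.2079]
eef_rot: [[0.373, 0.928, -0.0], [0.928, -0.373, -0.0], [-0.0, 0.0, -1.0]]
contact_force: [-0.4, -0.0, 0.9]
opening: 0.0841
```

```bash
python3 go.py .6558 .0158 .0695 -21.8; python3 -c "
from fit import *
c=cam('scene');T=cam('top')
p=[.6558,.0158,1.19]
z0=56
def d(L): return world(p,np.array(L)/1000)
Ls=[]
for x in(-56,32):
  for sy in (1,-1):
    Ls.append(d([[x-10,sy*33,z0+50],[x-10,sy*33,z0+22],[x+10,sy*33,z0+22],[x+10,sy*33,z0+50]]))
Ls.append(d(np.c_[box(75,33,z0+50)]))
crop(c,215,170,90,70,8,'s25.png',Ls)
crop(T,220,130,90,70,8,'t25.png',Ls[-1:])"
```

```text
t=25.30 pos [ 0.4192 -0.0537  0.2079] phi -21.9 open 0.084 F [-0.4 -0.   0.9] j [-0.39  0.04  1.85 -0.    1.24 -0.01]
shift cm [15.28 19.36 13.83] turn -0.1
```

View pics/s25.png

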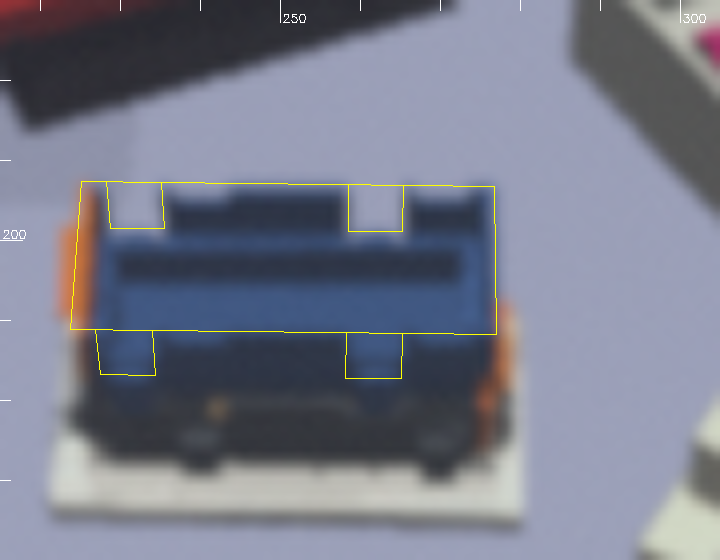

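View pics/t25.png

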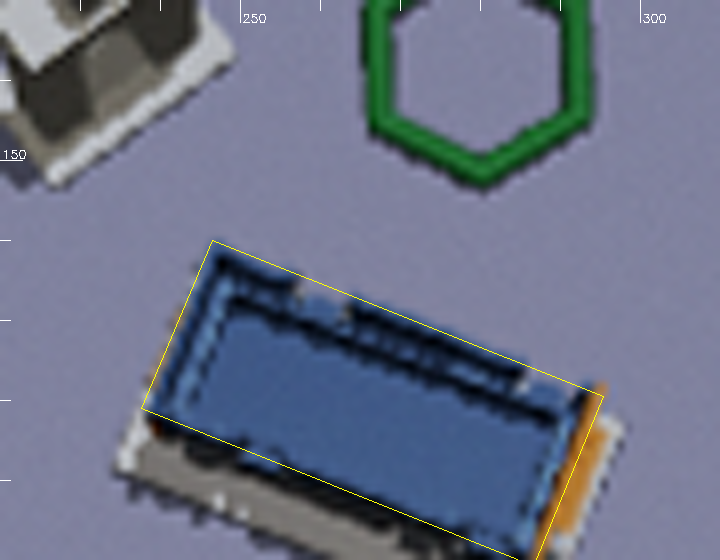

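```bash
python3 -c "
from fit import *
T=cam('top');S=cam('scene')
for n,a,b in(('mag',(317,172),(336,232)),('white',(249,197),(265,257)),('amb',(176,208),(187,269))):
    P=[p2w(T,110+u/4-.5,160+v/4-.5,.011) for u,v in(a,b)]
    m=(P[0]+P[1])/2; d=m[:2]-[.568,.2958]; c,s=np.cos(.227),np.sin(.227)
    print(n,np.round(m,4),np.round([c*d[0]+s*d[1],-s*d[0]+c*d[1]],4),np.degrees(np.arctan2(*(P[0]-P[1])[[1,0]])))
crop(T,125,180,90,70,8,'t26.png')
crop(S,280,130,90,70,8,'s26.png')
"
```

```text
mag [0.5785 0.2413 0.011 ] [-0.0021 -0.0555] 19.179536652197754
white [0.559  0.2935 0.011 ] [-0.0093 -0.0002] 16.969507335151544
amb [0.5498 0.3506 0.011 ] [-0.0054  0.0575] 12.736681915385295
```

View pics/t26.png

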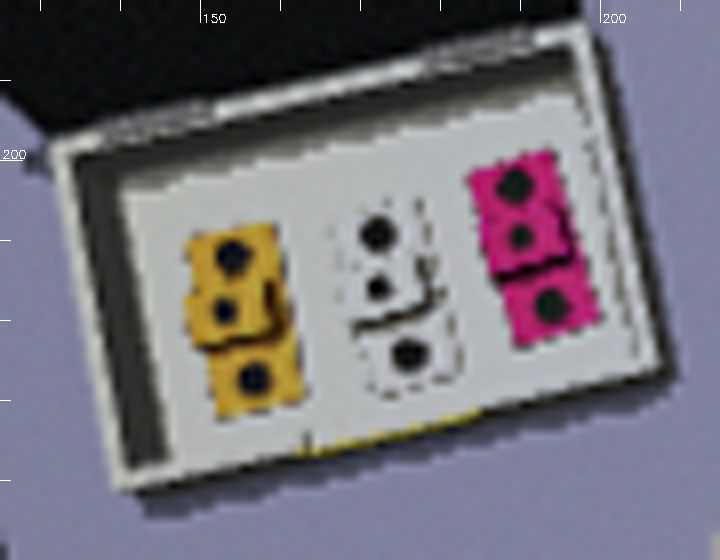

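```bash
python3 go.py .5785 .2413 .11 17
```

```text
t=25.50 pos [ 0.4206 -0.0535  0.2086] phi -21.9 open 0.084 F [ 1.  -0.5  0.9] j [-0.39  0.05  1.85  0.    1.24 -0.01]
shift cm [33.24  3.63  9.87] turn -38.9
```

Request:
arm_command(
  motion=[
    [4.5,[5,0.5,0],-8],
    [4.5,[10,1,0],-16],
    [4.5,[15,1.6,0],-24],
    [4.5,[20,2,2],-32],
    [4.5,[24,3,4],-38.9],
    [4.5,[28,3.6,6],-38.9],
    [4.5,[31,3.6,8],-38.9],
    [4.5,[33.2,3.6,9.8],-38.9],
    [4.5,[33.2,3.6,9.8],-38.9],
    [4.5,[33.2,3.6,9.8],-38.9],
    [4.5,[33.2,3.6,9.8],-38.9],
  ],
)

```text
clock: 26.6
position: [0.5789, 0.241, 0.1106]
eef_rot: [[-0.293, 0.956, 0.001], [0.956, 0.293, -0.0], [-0.0, 0.001, -1.0]]
contact_force: [0.8, -0.6, 0.0]
opening: 0.045
```

```bash
python3 go.py .5785 .2413 .0155 17; python3 -c "
from h import *
crop(cam('scene'),270,90,100,90,7,'s27.png');crop(cam('top'),125,170,100,80,7,'t27.png')"
```

```text
t=26.60 pos [0.5789 0.241  0.1106] phi 17.0 open 0.045 F [ 0.8 -0.6  0. ] j [ 0.22  0.49  1.5  -0.    1.15 -0.08]
shift cm [ 0.04 -0.04  9.51] turn 0.0
```

View pics/s27.png

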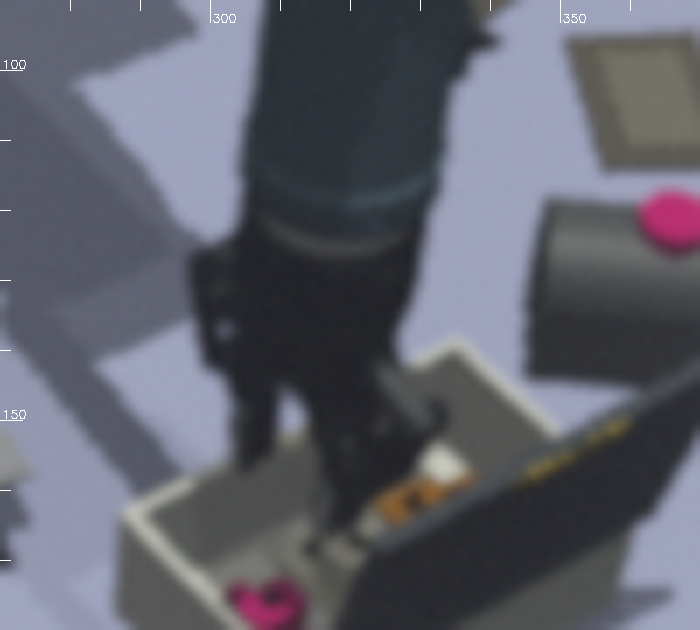

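View pics/t27.png

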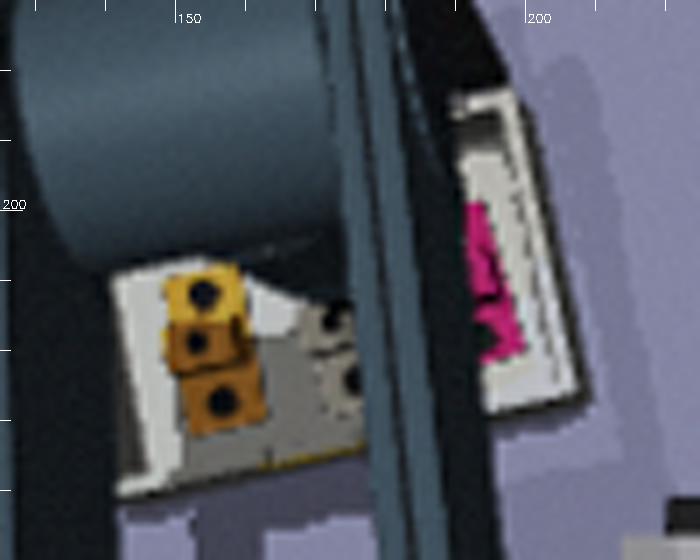

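Request:
arm_command(
  motion=[
    [4.5,[0,0,3],0],
    [4.5,[0,0,5.5],0],
    [4.5,[0,0,7.5],0],
    [4.5,[0,0,8.8],0],
    [4.5,[0,0,9.5],0],
    [4.5,[0,0,9.5],0],
  ],
)

```text
clock: 27.3
position: [0.578, 0.2409, 0.015]
eef_rot: [[-0.292, 0.956, -0.0], [0.956, 0.292, -0.0], [0.0, -0.0, -1.0]]
contact_force: [-0.1, 0.3, 0.4]
opening: 0.0453
```

```bash
python3 go.py .5785 .2413 .0155 17; python3 -c "
from h import *
crop(cam('scene'),270,90,100,90,7,'s28.png')"
```

```text
t=27.30 pos [0.578  0.2409 0.015 ] phi 17.0 open 0.045 F [-0.1  0.3  0.4] j [ 0.22  0.6   1.58 -0.    0.96 -0.08]
shift cm [ 0.02  0.05 -0.05] turn 0.0
```

View pics/s28.png

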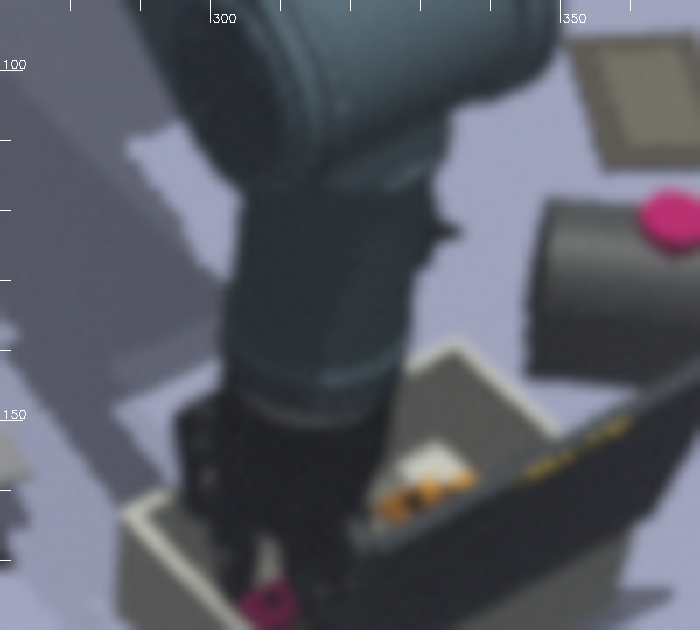

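The fingers straddle the magenta web at (268,605). Closing and lifting.

Request:
arm_command(
  motion=[
    [2,[0,0,0],0],
    [1,[0,0,0],0],
    [1,[0,0,0],0],
    [1,[0,0,0],0],
    [1,[0,0,0],0],
    [1,[0,0,-1.5],0],
    [1,[0,0,-5],0],
    [1,[0,0,-10],0],
    [1,[0,0,-14],0],
    [1,[0,0,-14],0],
    [1,[0,0,-14],0],
  ],
  squeeze=35,
)

```text
clock: 28.45
position: [0.5786, 0.2416, 0.1571]
eef_rot: [[-0.293, 0.956, 0.003], [0.956, 0.293, 0.001], [-0.0, 0.003, -1.0]]
contact_force: [-1.3, -0.5, -1.4]
opening: 0.0195
```

```bash
python3 go.py .6558 .0158 .155 68.2; python3 -c "
from h import *
crop(cam('scene'),270,60,100,110,6,'s29.png')"
```

```text
t=28.45 pos [0.5786 0.2416 0.1571] phi 17.0 open 0.020 F [-1.3 -0.5 -1.4] j [ 0.22  0.45  1.45 -0.    1.24 -0.08]
shift cm [-23.85   0.76   0.22] turn -51.2
```

View pics/s29.png

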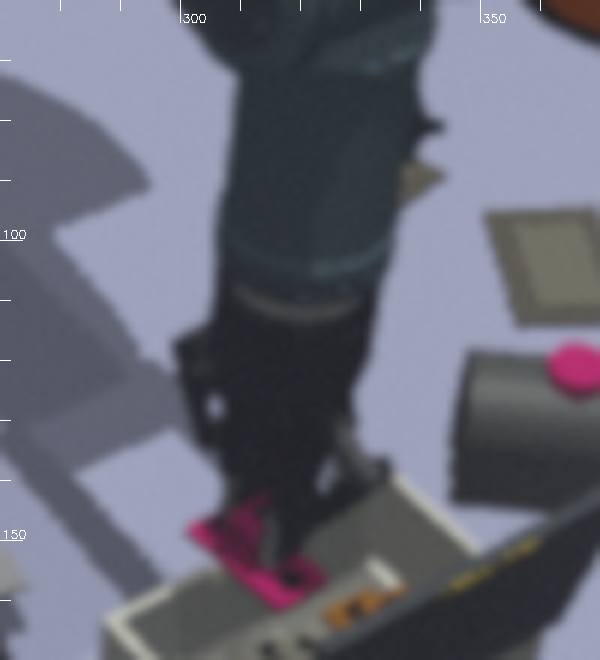

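Request:
arm_command(
  motion=[
    [1,[-3,-2,0],0],
    [1,[-6,-3,0],0],
    [1,[-10,-3,0],-8],
    [1,[-14,-2,0],-16],
    [1,[-18,-1,0],-24],
    [1,[-22,0,0],-32],
    [1,[-23.8,0.8,0.2],-40],
    [1,[-23.8,0.8,0.2],-48],
    [1,[-23.8,0.8,0.2],-51.2],
    [1,[-23.8,0.8,0.2],-51.2],
    [1,[-23.8,0.8,0.2],-51.2],
  ],
)

```text
clock: 29.6
position: [0.6546, 0.0163, 0.1515]
eef_rot: [[-0.928, 0.372, -0.003], [0.372, 0.928, 0.0], [0.003, -0.001, -1.0]]
contact_force: [-0.1, 0.1, -0.2]
opening: 0.0195
```

```bash
python3 go.py .6558 .0158 .0695 68.2; python3 -c "
from h import *
crop(cam('scene'),200,110,110,120,5,'s30.png')
crop(cam('top'),220,130,90,70,8,'t30.png')"
```

```text
t=29.60 pos [0.6546 0.0163 0.1515] phi 68.1 open 0.020 F [-0.1  0.1 -0.2] j [-0.15  0.5   1.37  0.    1.27 -1.33]
shift cm [-0.16  0.    8.2 ] turn -0.1
```

View pics/s30.png

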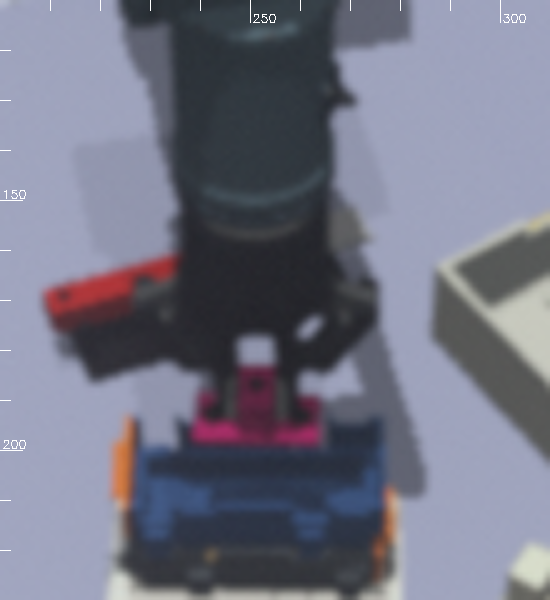

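View pics/t30.png

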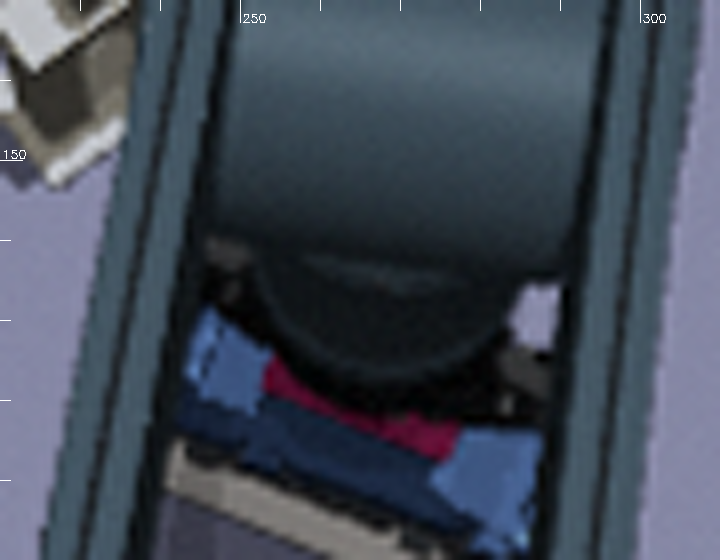

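```bash
python3 -c "
from fit import *
T=cam('top');S=cam('scene');o=manip.get_obs()['position']
p=[o[0],o[1],1.19]; z=o[2]-.010
L=[world(p,box(.035,.017,z+.006)),world(p,box(.035,.017,z))]
crop(T,220,130,90,70,8,'t31.png',L);crop(S,220,170,70,50,9,'s31.png',L)"
```

```text
(no output)
```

View pics/t31.png

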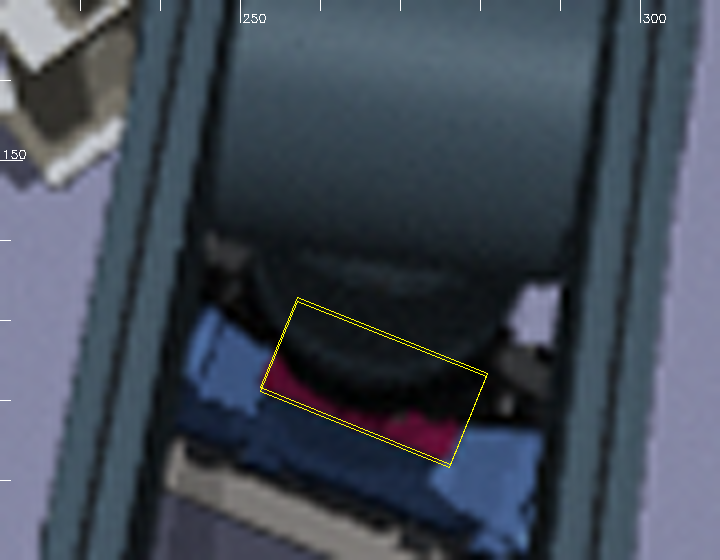

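View pics/s31.png

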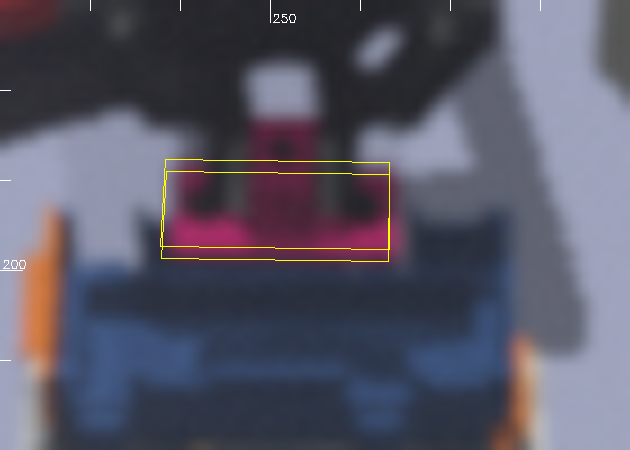

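Request:
arm_command(
  motion=[
    [1,[-0.1,-0.2,2],0],
    [1,[-0.1,-0.2,4],0],
    [1,[-0.1,-0.2,6],0],
    [1,[-0.1,-0.2,7.2],0],
    [1,[-0.1,-0.2,7.8],0],
    [1,[-0.1,-0.2,8.1],0],
    [1,[-0.1,-0.2,8.1],0],
  ],
)

```text
clock: 30.5
position: [0.656, 0.0139, 0.0724]
eef_rot: [[-0.929, 0.371, 0.001], [0.371, 0.929, -0.0], [-0.001, 0.0, -1.0]]
contact_force: [-0.4, -0.5, -0.1]
opening: 0.019
```

```bash
python3 go.py .6558 .0158 .0695 68.2
```

```text
t=30.50 pos [0.656  0.0139 0.0724] phi 68.2 open 0.019 F [-0.4 -0.5 -0.1] j [-0.15  0.58  1.45 -0.    1.11 -1.34]
shift cm [0.08 0.17 0.29] turn 0.0
```

Request:
arm_command(
  motion=[
    [1,[0,0,0.15],0],
    [1,[0,0,0.3],0],
    [1,[0,0,0.3],0],
    [2.5,[0,0,0.2],0],
    [4,[0,0,0.1],0],
    [4,[0,0,0],0],
    [4,[0,0,0],0],
    [4,[0,0,-3],0],
    [4,[0,0,-7],0],
    [4,[0,0,-11],0],
    [4,[5,0,-13],0],
    [4,[10,0,-14],0],
    [4,[15,0,-14],0],
    [4,[20,0,-14],0],
    [4,[24,-5,-14],0],
    [4,[24,-5,-14],0],
  ],
)

```text
clock: 32.1
position: [0.4097, 0.0569, 0.2118]
eef_rot: [[-0.93, 0.369, -0.002], [0.369, 0.93, -0.0], [0.002, -0.001, -1.0]]
contact_force: [0.4, 0.6, -0.2]
opening: 0.0399
```

```bash
python3 go.py .6558 .0158 .0695 68.2; python3 -c "
from fit import *
T=cam('top');S=cam('scene')
crop(S,215,170,90,70,8,'s32.png')
W=lambda p,z:[world(p,box(.075,.033,z))]
g2=[0.51657,-0.39092,-.2598]
crop(T,220,110,220,160,3,'t32.png',W(g2,.05))"
```

```text
t=32.10 pos [0.4097 0.0569 0.2118] phi 68.4 open 0.040 F [ 0.4  0.6 -0.2] j [-0.13  0.03  1.86 -0.    1.26 -1.33]
shift cm [-24.42   5.26  14.17] turn 0.2
```

View pics/s32.png

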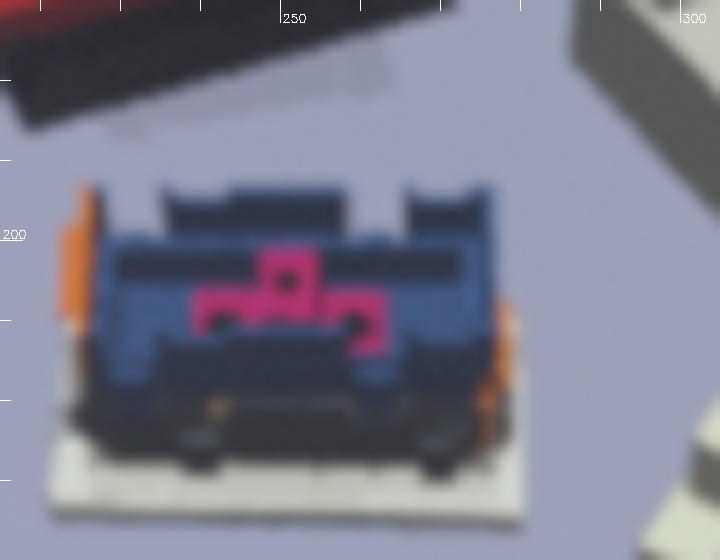

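View pics/t32.png

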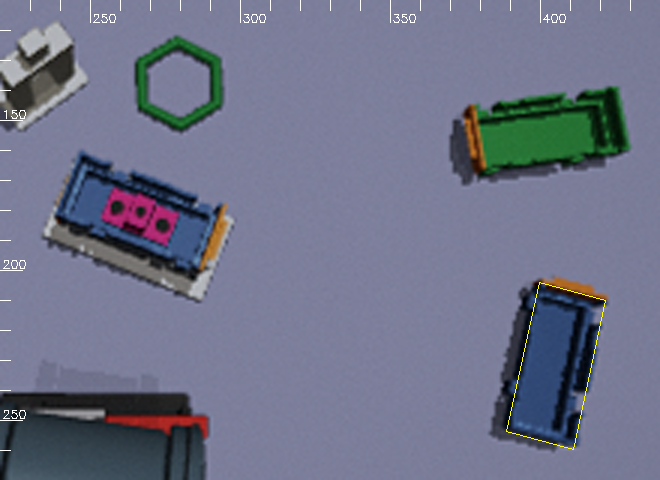

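The bracket stands upright in the stacked tray. Now I'll refine tray 2's pose in an enlarged crop.

```bash
python3 -c "
from fit import *
T=cam('top')
p=[0.51657,-0.39092,-.2598]
crop(T,378,195,56,66,11,'t33.png',[world(p,box(.075,.033,.05)),world(p,box(.065,.023,.003))])"
```

```text
(no output)
```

View pics/t33.png

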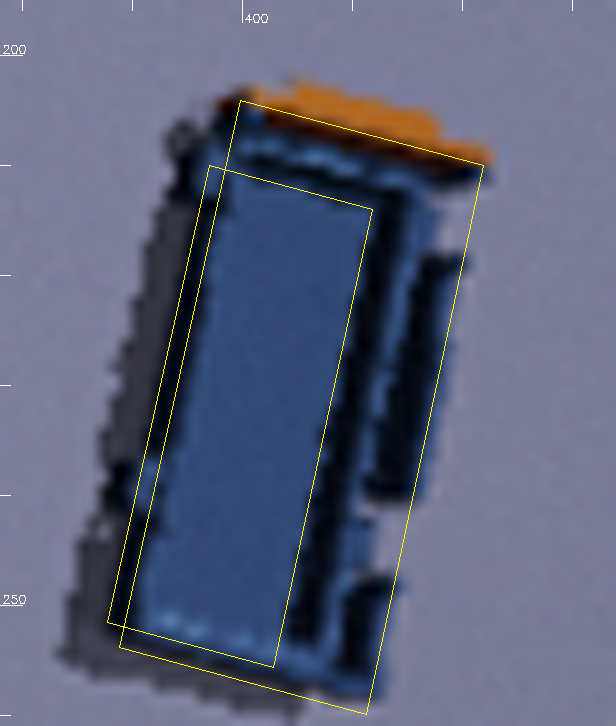

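```bash
python3 -c "
from fit import *
T=cam('top')
px=np.array([(380,698),(488,158),(230,100),(130,640)])/11+[378,195]-.5
p,e=fit([0.51657,-0.39092,-.2598],[(T,box(.075,.033,.05)[:4],px)]);print(p,np.degrees(p[2]),e)
crop(T,378,195,56,66,11,'t34.png',[world(p,box(.075,.033,.05)),world(p,box(.065,.023,.003))])
L=[world(p,box(.075,.033,.05))]
for x in(56,-32):
  for s in(1,-1): L.append(world(p,np.array([[x-10,33*s,50],[x-10,33*s,22],[x+10,33*s,22],[x+10,33*s,50]])/1000))
crop(cam('scene'),80,190,55,60,10,'s34.png',L)"
```

```text
[ 0.518696   -0.39220589 -0.23586497] -13.514067162097474 0.4896077265330152
```

View pics/t34.png

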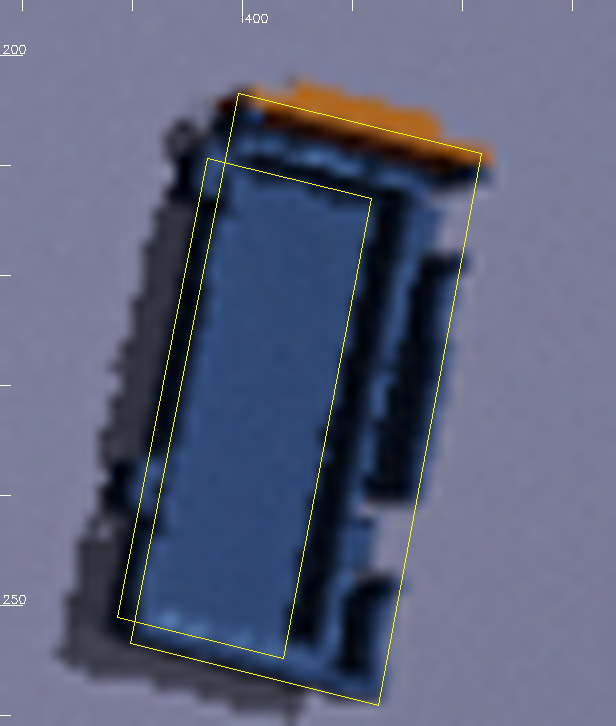

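View pics/s34.png

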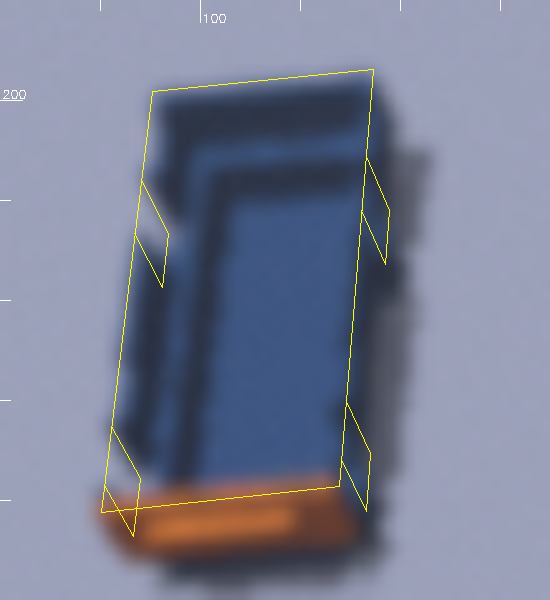

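```bash
python3 go.py .5187 -.392 .12 76.5
```

```text
t=32.35 pos [0.4154 0.0564 0.2125] phi 68.2 open 0.040 F [-0.5  0.4  0.7] j [-0.13  0.03  1.85  0.    1.25 -1.32]
shift cm [-26.22 -37.81   9.27] turn -8.3
```

Request:
arm_command(
  motion=[
    [8.4,[-3,-4,0],-4],
    [8.4,[-6,-8,0],-8.3],
    [8.4,[-9,-12,0],-8.3],
    [8.4,[-11,-16,1],-8.3],
    [8.4,[-14,-20,2],-8.3],
    [8.4,[-17,-24,3],-8.3],
    [8.4,[-20,-28,5],-8.3],
    [8.4,[-22,-32,7],-8.3],
    [8.4,[-25,-36,9],-8.3],
    [8.4,[-26.2,-37.8,9.2],-8.3],
    [8.4,[-26.2,-37.8,9.2],-8.3],
    [8.4,[-26.2,-37.8,9.2],-8.3],
    [8.4,[-26.2,-37.8,9.2],-8.3],
  ],
)

```text
clock: 33.65
position: [0.5178, -0.3908, 0.1198]
eef_rot: [[-0.973, 0.232, -0.0], [0.232, 0.973, 0.001], [0.001, 0.001, -1.0]]
contact_force: [-0.8, 0.0, -0.1]
opening: 0.0841
```

```bash
python3 go.py .5187 -.392 .013 76.5; python3 -c "
from h import *
crop(cam('scene'),60,160,100,100,6,'s35.png')"
```

```text
t=33.65 pos [ 0.5178 -0.3908  0.1198] phi 76.6 open 0.084 F [-0.8  0.  -0.1] j [-0.82  0.52  1.43  0.    1.2  -2.16]
shift cm [-0.12 -0.11 10.68] turn 0.1
```

View pics/s35.png

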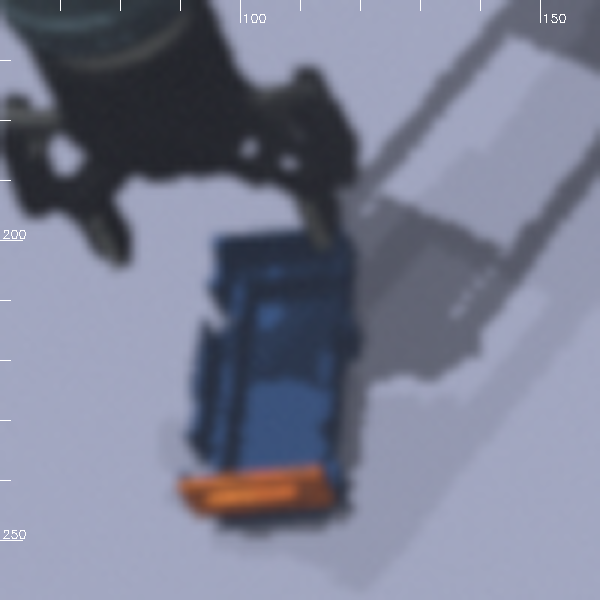

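```bash
python3 -c "
from fit import *
S=cam('scene');o=manip.get_obs();p=o['position'];y=o['eef_rot'][:,1]
for z in(.128,.03):
    for s in(1,-1):
        q=p+s*y*.042; q=np.array([q[0],q[1],z]); print(z,s,(w2p(S,q)-[60,160]+.5)*6)
"
```

```text
0.128 1 [[314.92558667 242.54844272]]
0.128 -1 [[130.75198636 261.45255956]]
0.03 1 [[365.97662093 361.09961452]]
0.03 -1 [[193.02615955 379.51266418]]
```

Request:
arm_command(
  motion=[
    [8.5,[-0.1,0,3],0],
    [8.5,[-0.1,0,5.5],0],
    [8.5,[-0.1,0,7],0],
    [8.5,[-0.1,0,8],0],
    [8.5,[-0.1,0,9],0],
    [8.5,[-0.1,0,10],0],
    [8.5,[-0.1,0,10.7],0],
    [8.5,[-0.1,0,10.7],0],
  ],
)

```text
clock: 34.55
position: [0.518, -0.3916, 0.0121]
eef_rot: [[-0.973, 0.233, -0.001], [0.233, 0.973, 0.001], [0.001, 0.001, -1.0]]
contact_force: [-1.1, 0.6, 0.3]
opening: 0.085
```

```bash
python3 go.py .5187 -.392 .013 76.5; python3 -c "
from h import *
crop(cam('scene'),60,160,100,100,6,'s36.png')"
```

```text
t=34.55 pos [ 0.518  -0.3916  0.0121] phi 76.5 open 0.085 F [-1.1  0.6  0.3] j [-0.82  0.64  1.52 -0.    0.99 -2.15]
shift cm [-0.08 -0.03 -0.09] turn 0.0
```

View pics/s36.png

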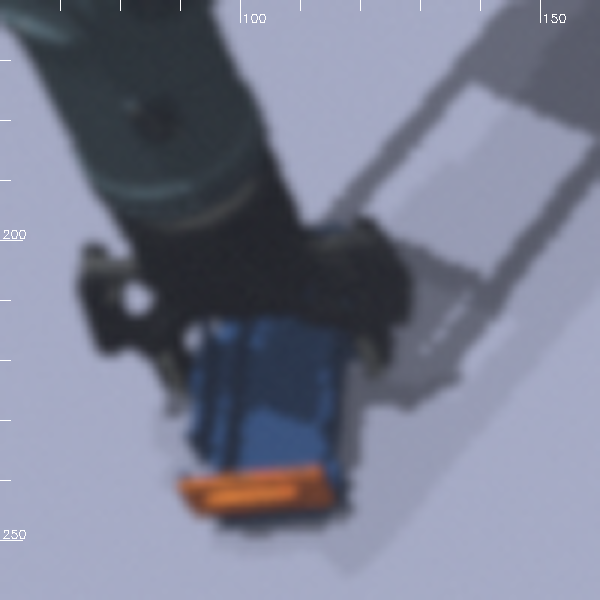

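Both fingers are outside the collar. Gripping and lifting.

Request:
arm_command(
  motion=[
    [6,[0,0,0],0],
    [5.5,[0,0,0],0],
    [5.5,[0,0,0],0],
    [5.5,[0,0,0],0],
    [5.5,[0,0,0],0],
    [5.5,[0,0,-1],0],
    [5.5,[0,0,-3],0],
    [5.5,[0,0,-7],0],
    [5.5,[0,0,-11],0],
    [5.5,[0,0,-14],0],
    [5.5,[0,0,-16],0],
    [5.5,[0,0,-16],0],
    [5.5,[0,0,-16],0],
  ],
  squeeze=50,
)

```text
clock: 35.9
position: [0.5181, -0.3914, 0.1725]
eef_rot: [[-0.973, 0.233, -0.001], [0.233, 0.973, 0.001], [0.001, 0.001, -1.0]]
contact_force: [0.5, -0.0, -2.3]
opening: 0.065
```

```bash
python3 go.py .6545 .0150 .175 158.2
```

```text
t=35.90 pos [ 0.5181 -0.3914  0.1725] phi 76.5 open 0.065 F [ 0.5 -0.  -2.3] j [-0.82  0.48  1.36  0.    1.31 -2.15]
shift cm [-3.82 42.7  -0.23] turn -81.7
```

Request:
arm_command(
  motion=[
    [5.5,[0,4,0],-8],
    [5.5,[0,8,0],-16],
    [5.5,[-1,12,0],-24],
    [5.5,[-1,16,0],-32],
    [5.5,[-2,20,0],-40],
    [5.5,[-2,24,0],-48],
    [5.5,[-3,28,0],-56],
    [5.5,[-3,32,0],-64],
    [5.5,[-3.8,36,0],-72],
    [5.5,[-3.8,40,0],-80],
    [5.5,[-3.8,42.7,0],-81.7],
    [5.5,[-3.8,42.7,1.5],-81.7],
    [5.5,[-3.8,42.7,2.5],-81.7],
    [5.5,[-3.8,42.7,2.5],-81.7],
    [5.5,[-3.8,42.7,2.5],-81.7],
  ],
)

```text
clock: 37.4
position: [0.654, 0.0138, 0.1468]
eef_rot: [[-0.372, -0.928, -0.003], [-0.928, 0.372, 0.0], [0.001, 0.003, -1.0]]
contact_force: [0.8, -0.4, -1.1]
opening: 0.0651
```

```bash
cat > ov.py <<'E'
from fit import *
import sys
c=cam('scene');o=manip.get_obs()
p=[.6558,.0158,1.19]; z0=float(sys.argv[1])*1000
def d(L): return world(p,np.array(L)/1000)
Ls=[]
for x in(56,-32):   # slots of top tray (orange = base +x)
  for sy in (1,-1):
    Ls.append(d([[x-10,sy*33,z0+50],[x-10,sy*33,z0+22],[x+10,sy*33,z0+22],[x+10,sy*33,z0+50]]))
Ls.append(d(box(75,33,z0+50)))
crop(c,205,140,90,80,9,sys.argv[2],Ls)
E
python3 go.py .6545 .0150 .145 158.2; python3 ov.py .135 s37.png
```

```text
t=37.40 pos [0.654  0.0138 0.1468] phi 158.2 open 0.065 F [ 0.8 -0.4 -1.1] j [-0.15  0.51  1.38 -0.    1.26 -2.91]
shift cm [-0.13 -0.01  0.18] turn -0.0
```

View pics/s37.png

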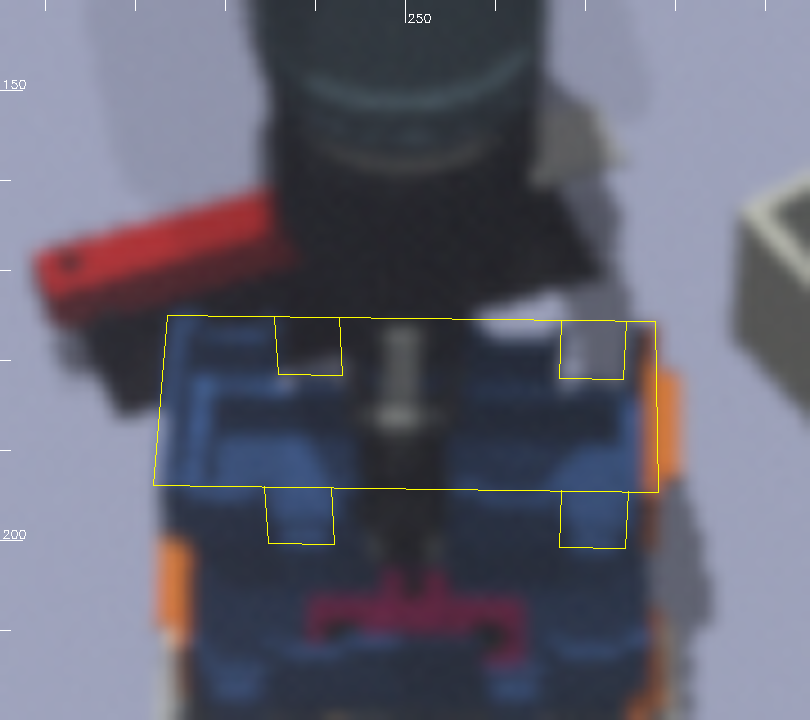

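Request:
arm_command(
  motion=[
    [5.5,[0.1,0,1],0],
    [5.5,[0.1,0,2],0],
    [5.5,[0.1,0,2.4],0],
    [5.5,[0.1,0,2.7],0],
    [5.5,[0.1,0,3],0],
    [5.5,[0.1,0,3.15],0],
    [5.5,[0.1,0,3.15],0],
  ],
)

```text
clock: 38.15
position: [0.6547, 0.0137, 0.1166]
eef_rot: [[-0.371, -0.929, 0.001], [-0.929, 0.371, 0.0], [-0.0, -0.001, -1.0]]
contact_force: [0.5, 1.4, -3.1]
opening: 0.0653
```

```bash
python3 go.py .6545 .0150 .112 158.2; python3 ov.py .1 s38.png
```

```text
t=38.15 pos [0.6547 0.0137 0.1166] phi 158.2 open 0.065 F [ 0.5  1.4 -3.1] j [-0.15  0.53  1.41  0.    1.2  -2.91]
shift cm [-0.11  0.07  0.46] turn 0.0
```

View pics/s38.png

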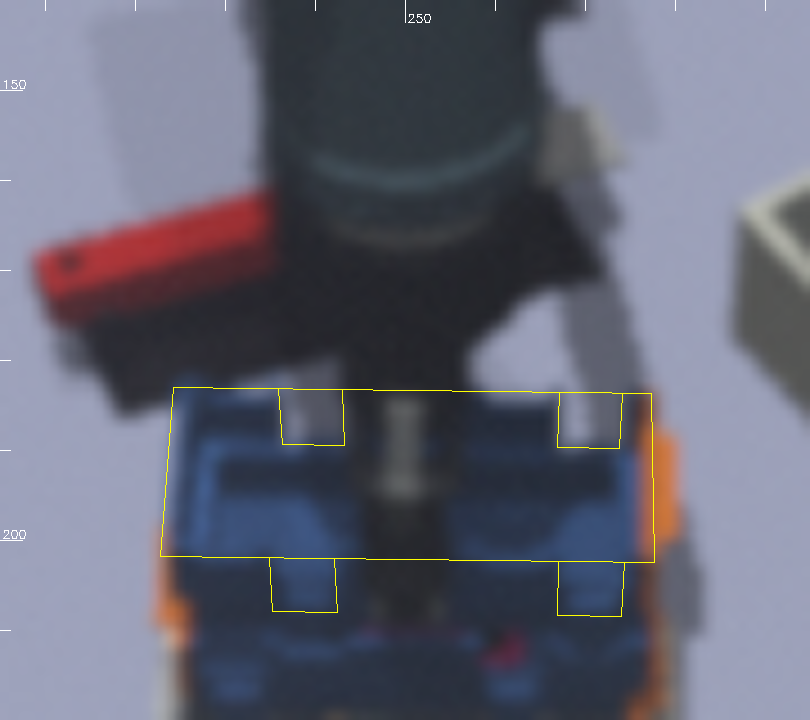

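Request:
arm_command(
  motion=[
    [5.5,[0,0,0.2],0],
    [5.5,[0,0,0.35],0],
    [5.5,[0,0,0.5],0],
    [5.5,[0,0,0.6],0],
    [5.5,[0,0,0.6],0],
  ],
)

```text
clock: 38.7
position: [0.6547, 0.0137, 0.1141]
eef_rot: [[-0.371, -0.929, 0.002], [-0.929, 0.371, -0.0], [-0.001, -0.002, -1.0]]
contact_force: [-5.3, 1.0, 15.7]
opening: 0.0654
```

```bash
python3 go.py .6545 .0150 .112 158.2
```

```text
t=38.70 pos [0.6547 0.0137 0.1141] phi 158.3 open 0.065 F [-5.3  1.  15.7] j [-0.15  0.53  1.42  0.    1.19 -2.91]
shift cm [-0.11  0.07  0.21] turn 0.1
```

Request:
arm_command(
  motion=[
    [5.5,[0,0,-0.3],0],
    [7,[0,0,-0.3],0],
    [8.4,[0,0,-0.3],0],
    [8.4,[0,0,-0.3],0],
    [8.4,[0,0,-0.3],0],
    [8.4,[0,0,-3],0],
    [8.4,[0,0,-7],0],
    [8.4,[0,0,-9],5],
    [4.5,[2,5,-9],13],
    [4.5,[4,10,-9],21],
    [4.5,[6,15,-9],29],
    [4.5,[8,20,-9],37],
    [4.5,[8,20,-9],45],
    [4.5,[8,20,-9],53],
    [4.5,[8,20,-9],61],
    [4.5,[8,20,-9],69],
    [4.5,[8,20,-9],77],
    [4.5,[8,20,-9],85],
    [4.5,[8,20,-9],93],
    [4.5,[8,20,-9],101],
  ],
)

```text
clock: 40.7
position: [0.4389, 0.0133, 0.2005]
eef_rot: [[-0.838, 0.546, -0.0], [0.546, 0.838, -0.0], [0.0, -0.0, -1.0]]
contact_force: [0.0, 0.1, 0.5]
opening: 0.0449
```

```bash
python3 ov.py .1 s39.png; python3 go.py .559 .2935 .11 17; python3 -c "
from h import *
T=cam('top');crop(T,125,110,190,140,4,'t39.png')"
```

```text
t=40.75 pos [0.4389 0.0134 0.2006] phi 56.5 open 0.045 F [ 0.8  0.3 -0.3] j [-0.22  0.08  1.83 -0.    1.23 -1.21]
shift cm [ 5.44 29.99  9.05] turn 39.5
```

View pics/s39.png

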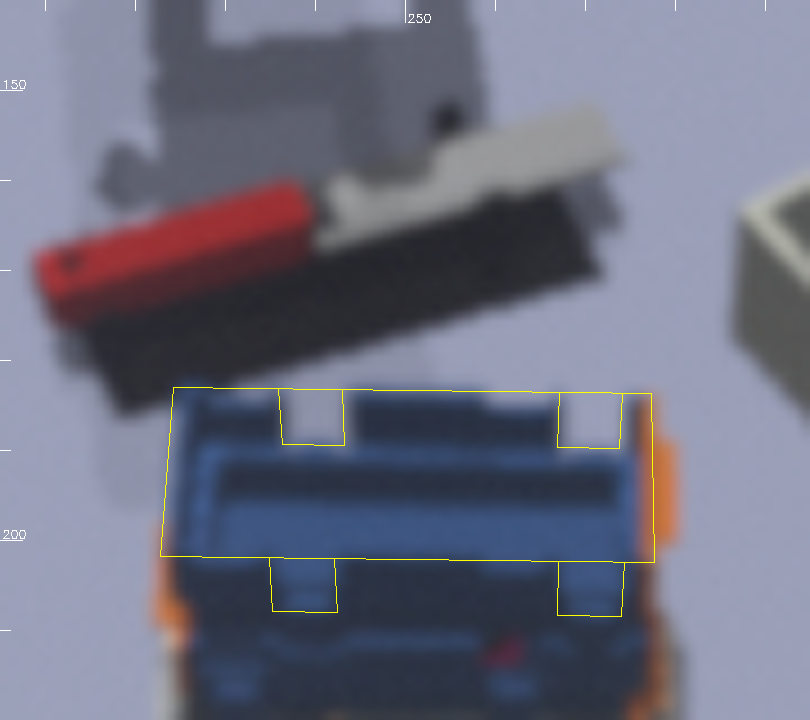

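View pics/t39.png

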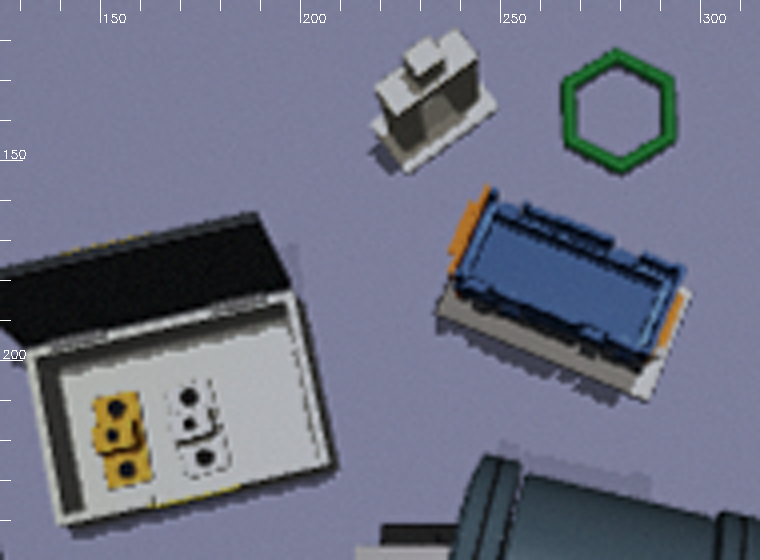

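Request:
arm_command(
  motion=[
    [4.5,[1,5,0],8],
    [4.5,[2,10,0],16],
    [4.5,[3,15,0],24],
    [4.5,[4,20,2],32],
    [4.5,[5,24,4],39.5],
    [4.5,[5.4,28,6],39.5],
    [4.5,[5.4,30,8],39.5],
    [4.5,[5.4,30,9],39.5],
    [4.5,[5.4,30,9],39.5],
    [4.5,[5.4,30,9],39.5],
  ],
)

```text
clock: 41.8
position: [0.5556, 0.2941, 0.1109]
eef_rot: [[-0.306, 0.952, -0.0], [0.952, 0.306, -0.001], [-0.0, -0.001, -1.0]]
contact_force: [0.5, 0.1, 0.1]
opening: 0.0448
```

```bash
python3 -c "
from h import *
T=cam('top')
P=[p2w(T,125+u/4-.5,110+v/4-.5,.011) for u,v in((188,397),(205,457))]
print((P[0]+P[1])/2,np.degrees(np.arctan2(*(P[0]-P[1])[[1,0]])))"; python3 go.py .559 .2935 .0155 16
```

```text
[0.55898573 0.29392658 0.011     ] 17.84448999192692
t=41.85 pos [0.5562 0.2939 0.1118] phi 17.8 open 0.045 F [-0.3 -0.3  0.7] j [ 0.31  0.49  1.49 -0.    1.16 -0.  ]
shift cm [-0.13  0.24  9.63] turn 1.8
```

Request:
arm_command(
  motion=[
    [4.5,[0,0.3,3],0.5],
    [4.5,[0,0.3,5.5],0.5],
    [4.5,[0,0.3,7.5],0.5],
    [4.5,[0,0.3,8.8],0.5],
    [4.5,[0,0.3,9.6],0.5],
    [4.5,[0,0.3,9.6],0.5],
  ],
)

```text
clock: 42.45
position: [0.5588, 0.2952, 0.0147]
eef_rot: [[-0.296, 0.955, -0.0], [0.955, 0.296, -0.0], [-0.0, -0.0, -1.0]]
contact_force: [0.3, -0.6, 0.7]
opening: 0.0453
```

```bash
python3 go.py .559 .2935 .0155 17; python3 -c "
from h import *
crop(cam('scene'),270,90,100,90,7,'s40.png')"
```

```text
t=42.45 pos [0.5588 0.2952 0.0147] phi 17.2 open 0.045 F [ 0.3 -0.6  0.7] j [ 0.31  0.61  1.57 -0.    0.97  0.01]
shift cm [-0.17 -0.03 -0.08] turn 0.2
```

View pics/s40.png

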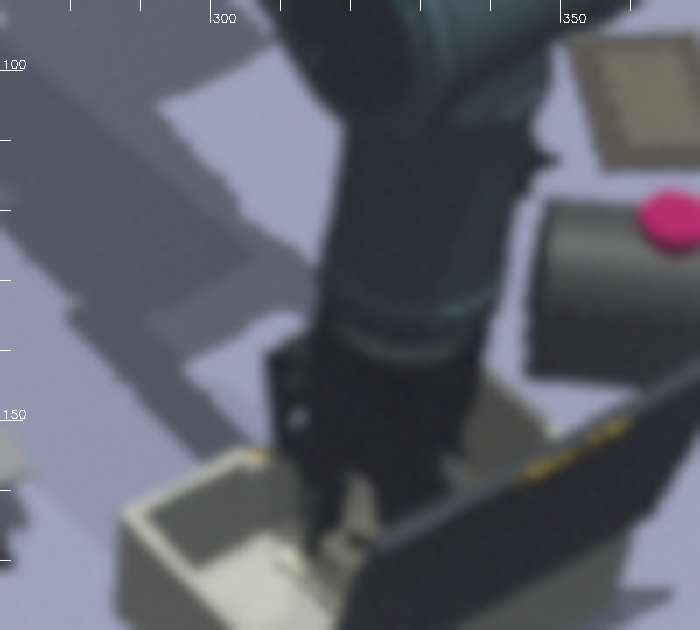

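The fingers straddle the white bracket at (350,530). Closing with a small correction.

Request:
arm_command(
  motion=[
    [4.5,[-0.15,0,0],0],
    [2,[-0.15,0,0],0],
    [1,[-0.15,0,0],0],
    [1,[-0.15,0,0],0],
    [1,[-0.15,0,0],0],
    [1,[-0.15,0,0],0],
    [1,[-0.15,0,-1.5],0],
    [1,[-0.15,0,-5],0],
    [1,[-0.15,0,-10],0],
    [1,[-0.15,0,-15],0],
    [1,[-0.15,0,-18],0],
    [1,[-0.15,0,-18],0],
    [1,[-0.15,0,-18],0],
  ],
  squeeze=35,
)

```text
clock: 43.8
position: [0.5592, 0.2945, 0.1958]
eef_rot: [[-0.297, 0.955, 0.002], [0.955, 0.297, 0.001], [0.0, 0.002, -1.0]]
contact_force: [-0.5, -0.4, -1.1]
opening: 0.0194
```

```bash
python3 go.py .6558 .0145 .20 68.2; python3 -c "
from h import *
crop(cam('scene'),270,50,100,110,6,'s41.png')"
```

```text
t=43.80 pos [0.5592 0.2945 0.1958] phi 17.3 open 0.019 F [-0.5 -0.4 -1.1] j [0.31 0.43 1.38 0.   1.33 0.01]
shift cm [-29.6    0.92  -0.42] turn -50.9
```

View pics/s41.png

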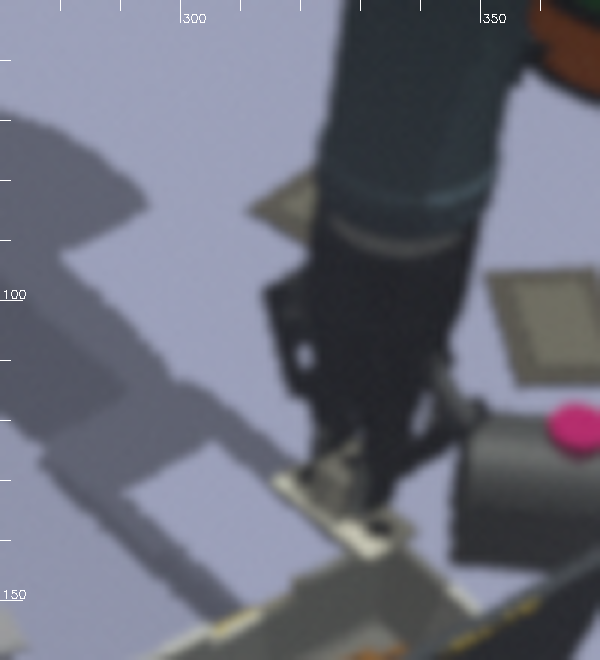

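Request:
arm_command(
  motion=[
    [1,[-3,-2,0],0],
    [1,[-7,-3,0],0],
    [1,[-11,-4,0],0],
    [1,[-15,-4,0],-8],
    [1,[-19,-3,0],-16],
    [1,[-23,-2,0],-24],
    [1,[-27,0,0],-32],
    [1,[-29.6,0.9,0],-40],
    [1,[-29.6,0.9,0],-48],
    [1,[-29.6,0.9,0],-50.9],
    [1,[-29.6,0.9,0],-50.9],
    [1,[-29.6,0.9,0],-50.9],
  ],
)

```text
clock: 45.05
position: [0.6546, 0.0145, 0.1928]
eef_rot: [[-0.928, 0.374, -0.003], [0.374, 0.928, 0.001], [0.003, -0.001, -1.0]]
contact_force: [0.9, 0.4, -0.2]
opening: 0.0195
```

```bash
python3 go.py .6558 .0145 .1165 68.2; python3 -c "
from h import *
crop(cam('scene'),200,100,110,110,6,'s42.png')
crop(cam('top'),220,130,90,70,8,'t42.png')"
```

```text
t=45.05 pos [0.6546 0.0145 0.1928] phi 68.1 open 0.019 F [ 0.9  0.4 -0.2] j [-0.15  0.47  1.31  0.    1.36 -1.34]
shift cm [-0.13  0.05  7.63] turn -0.1
```

View pics/s42.png

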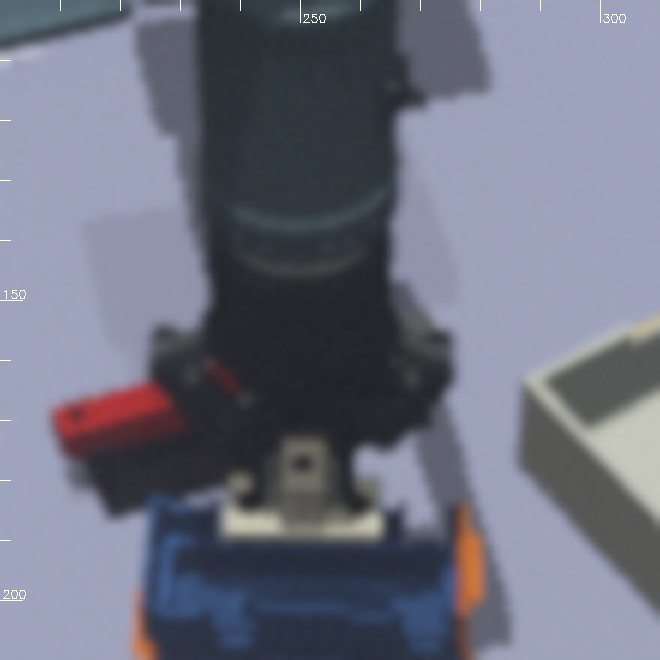

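View pics/t42.png

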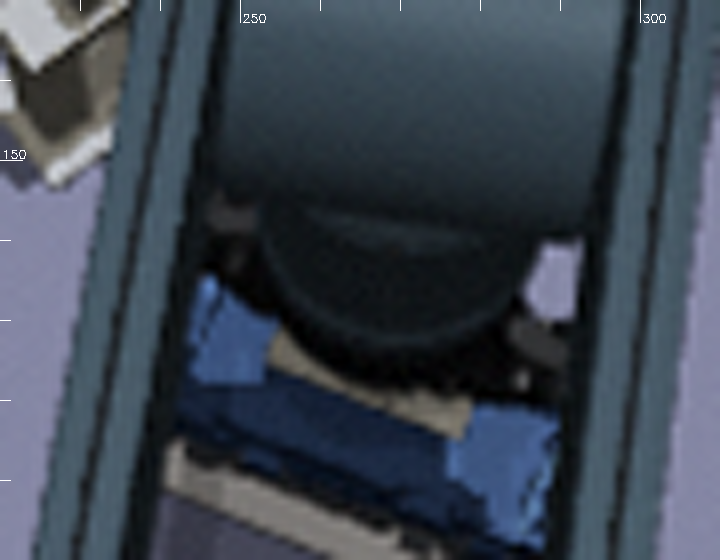

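Request:
arm_command(
  motion=[
    [1,[-0.1,0,2],0],
    [1,[-0.1,0,4],0],
    [1,[-0.1,0,5.5],0],
    [1,[-0.1,0,6.7],0],
    [1,[-0.1,0,7.3],0],
    [1,[-0.1,0,7.7],0],
    [1,[-0.1,0,7.7],0],
  ],
)

```text
clock: 45.85
position: [0.6565, 0.014, 0.1175]
eef_rot: [[-0.928, 0.372, -0.0], [0.372, 0.928, 0.0], [0.0, -0.0, -1.0]]
contact_force: [0.3, 0.1, -0.4]
opening: 0.0194
```

```bash
python3 go.py .6558 .0145 .1125 68.2
```

```text
t=45.85 pos [0.6565 0.014  0.1175] phi 68.1 open 0.019 F [ 0.3  0.1 -0.4] j [-0.15  0.53  1.41 -0.    1.2  -1.34]
shift cm [0.08 0.02 0.5 ] turn -0.1
```

Request:
arm_command(
  motion=[
    [1,[0,0,0.25],0],
    [1,[0,0,0.5],0],
    [1,[0,0,0.5],0],
    [2.5,[0,0,0.4],0],
    [4,[0,0,0.3],0],
    [4,[0,0,0.2],0],
    [4,[0,0,0],0],
    [4,[0,0,-3],0],
    [4,[0,0,-7],0],
    [4,[0,0,-9],0],
    [4,[5,2,-9],0],
    [4,[10,4,-9],0],
    [4,[15,6,-9],0],
    [4,[20,8,-9],0],
    [4,[25,10,-9],0],
    [4,[30,12,-9],0],
    [4,[34,14,-9],0],
    [4,[34,14,-9],0],
    [4,[34,14,-9],0],
  ],
)

```text
clock: 47.75
position: [0.391, 0.2722, 0.2081]
eef_rot: [[-0.93, 0.369, 0.0], [0.369, 0.93, 0.001], [0.0, 0.001, -1.0]]
contact_force: [0.4, -0.1, 0.0]
opening: 0.0401
```

```bash
python3 ov.py .1 s43.png; python3 go.py .6558 .0158 .0695 68.2; python3 -c "
from h import *
T=cam('top');crop(T,100,110,200,160,4,'t43.png');cv2.imwrite('pics/sfull.png',cam('scene')['frame'][:,:,::-1])"
```

```text
t=47.80 pos [0.3924 0.2712 0.208 ] phi 68.3 open 0.040 F [-0.2 -0.6 -0.2] j [ 0.37  0.14  1.74 -0.    1.26 -0.82]
shift cm [-33.9  -14.    13.88] turn 0.1
```

View pics/s43.png

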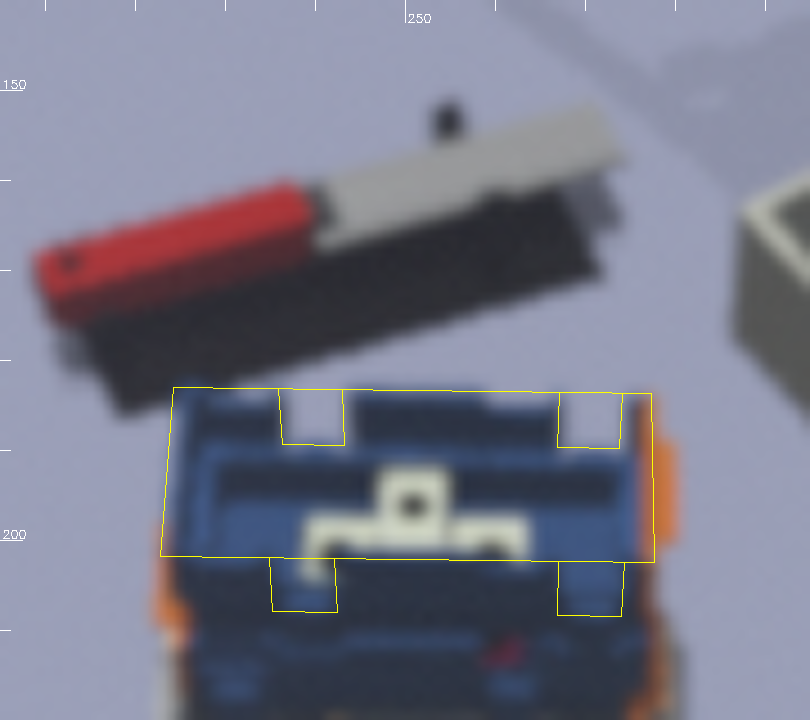

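View pics/t43.png

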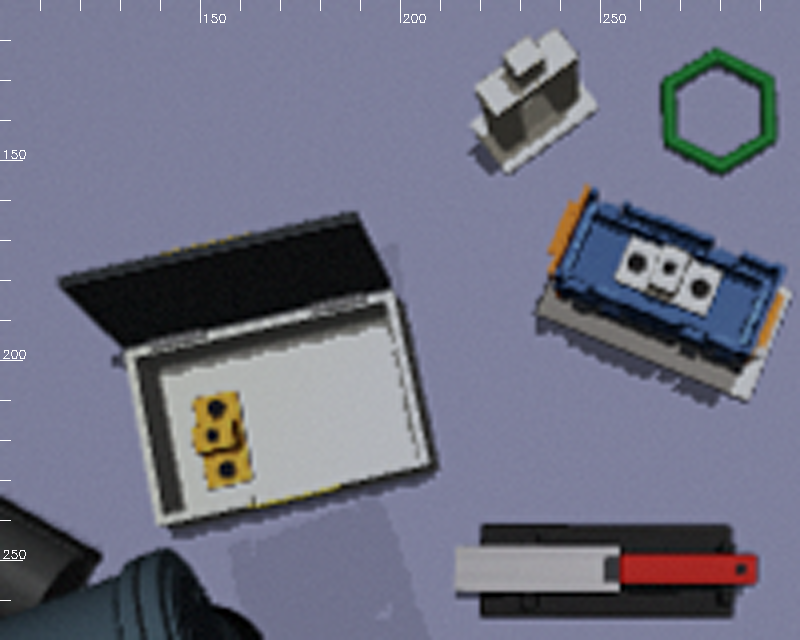

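View pics/sfull.png

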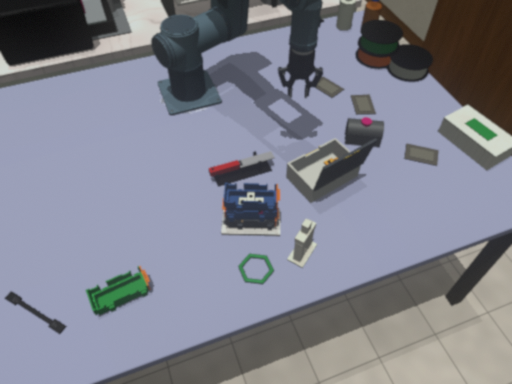

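```bash
python3 -c "
from fit import *
T=cam('top');S=cam('scene');b=[.568,.2958,.2273]
for th in(1.3,1.57,1.7,1.8,1.9):
    x=.065-.13*np.cos(th);z=.07+.13*np.sin(th)
    print(th,np.round(w2p(T,world(b,[[x,.1,z],[x,-.1,z]])),1).tolist(),np.round(w2p(S,world(b,[[x,.1,z],[x,-.1,z]])),1).tolist())
crop(T,100,150,110,70,7,'t44.png')"
```

```text
1.3 [[119.0, 203.0], [194.4, 186.5]] [[360.6, 126.9], [308.0, 154.3]]
1.57 [[116.2, 189.9], [191.5, 173.4]] [[368.9, 132.6], [315.8, 160.7]]
1.7 [[115.2, 183.8], [190.3, 167.3]] [[372.8, 136.2], [319.6, 164.7]]
1.8 [[114.7, 179.2], [189.5, 162.9]] [[375.6, 139.3], [322.4, 168.2]]
1.9 [[114.4, 174.9], [188.8, 158.7]] [[378.3, 142.8], [325.1, 171.9]]
```

View pics/t44.png

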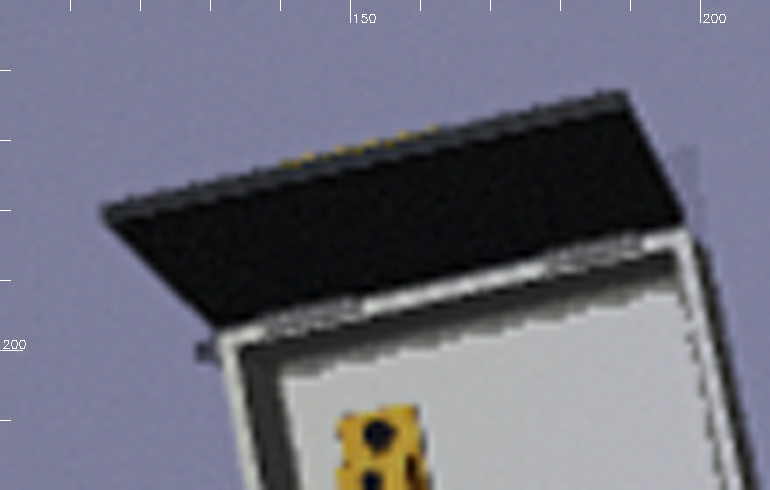

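The lid's front edge is at top px (114.6,180), which gives about 1.77 rad. The robot is clear of everything, so I'm handing in.

```bash
python3 -c "
from station import manip
print(manip.close_job(), manip.get_obs()['clock'])"
```

```text
the job is handed in; nothing more can be done
the job is handed in; nothing more can be done
```

The job is handed in, at about 48 s of the 210 s. I levered the lid open with the scraper and laid the scraper back in its rest. Both blue trays are stacked on the clamped one with their orange ends alternating; no third blue tray was in view. The lower tray holds the magenta bracket and the upper one the white. The amber bracket stays in the box.

**Last checks in the pictures:**
- **Lid:** open at about 1.77 rad.
- **Scraper:** within about 2 mm of where it started.
- **Trays:** the outlines I predicted for trays seated 44 and 88 mm above the base matched the pictures to about a pixel.
- **Brackets:** the white one stands upright in the upper tray. The magenta one was checked standing before the second tray went on top of it.
- **Other models:** tower, hexring and shell look unmoved.

**What went wrong on the way:**
- My first fit of the base tray was about 3 mm and 1° off, and the first tray sat about 5 mm off-centre in the gripper. Its feet stood on the rim at three tries, with up to about 30 N, before I found this in a crop and shifted it.
- One tray was knocked about 3 cm early on; I measured it again before gripping it.
- The two cameras and the arm's own reading disagreed by about 2–3 mm.

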